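Brew basket into the mug, then hold up the fullest tea tin

ROBOT

A 6-joint arm with a two-finger parallel gripper is mounted at the origin on a cart in front of the work surface, level with it; the furniture and walls round the work are solid. World frame = base frame: x ahead of the robot, y to its left, z up, the work surface at z = 0. Lengths are in m, angles in rad, forces in N, time in s.
With the tool pointing down it reaches from about 0.4 to 0.825 m from the base axis. Payload 7 kg.
Tool frame: the origin (TCP) lies midway between the tips of the shut fingers; the grasp point (between the pads) lies 19 mm behind it; z points along the fingers, y is the line along which they close (so a half turn about z gives the same grasp; the last joint's range is limited). The gripper opens to 88 mm and grips with 3 to 60 N. Pads are 19 mm wide; open, the fingers measure 130 mm over their backs; the gripper's body (78 mm by 193 mm) begins 47 mm behind the grasp point.
Start: joints at [1.532, 0.359, 0.012, 0, -1.224, -0.288], TCP at [0.217, 0.639, 0.227] pointing down, gripper open.
Joint ranges: [-3.07, 3.07], [-1.43, 2.12], [-1.02, 1.25], [-3.03, 1.67], [-3.05, -0], [-3.03, 3.03]. Speed limits (rad/s): [2.39, 2.39, 3.01, 3.14, 3.14, 3.14].

INTERFACE

Orientations are given as [roll, pitch, yaw] about the fixed x, y, z axes, in that order (R = Rz(yaw) Ry(pitch) Rx(roll)).
In Python, from station import arm gives the robot as it stands.
- The arm moves only by the tool servo_tool, never from a script. Its argument "deltas" is a list of rows, each a list of 7 numbers: the closure, from -1 (fully open) to 1 (shut), then the shift along the tool's x, y, z in mm, then the turn, a rotation vector about the tool's x, y, z in degrees. In form: [[gripper, x, y, z, ax, ay, az], ...]. A call has 1 to 20 rows; each row shifts and turns the commanded pose from where the row before left it, along the tool's axes as they then stand; what a row does not reach is not made up. A row lasts 1/12 s, in which the tool goes at most 41.7 mm and 7.16 degrees, less where a joint would pass 70% of its speed; a pose out of reach is approached as far as the arm can. A call is refused whole if a number of a shift passes 41.7 or a number of a turn 7.16, either way. A call with a gripper value outside its range is refused whole. The fingers move at their own pace and stop on an object; "squeeze" is the grip in N (left out, the last holds). Time passes only in rows, so rows that do not move let the fingers close. It gives the time, the measured TCP pose, the force, the opening and the grip force at its end, in the units of the state.
- arm.get_state(): the state, without advancing time (a new reading comes with each control period).
- arm.grab_frame(name): name is "scene" or "top" or "wrist"; returns a dict with "color" (400x640x3 uint8, red, green, blue), "K" (3x3 intrinsics, pixels), "position" and "orientation" of the camera in the world. Camera axes: x right, y down, z forward; pixel columns grow to the right and rows downward; lengths in m; the calibration is good to about 2 mm. A picture is of the moment at which its call begins. There is no depth.
- arm.job_done(): hands the job in; it is judged then, once.
Trained networks look in a picture, given as the dict that the camera call returned (one of the last four; its "shot" number tells which), for a name from the list of things; names that differ only in an ending like _2 or _b are one class to them, and where a whole thing is asked for, a point or a joint stands for the part that bears it (a point fixed in the world has none). Each returns a list of dicts, best first, with "conf" (0 to 1); they miss things now and then, are a little off and sometimes report something else, mostly with a low value. They report only what shows in the picture. A call takes as long as a camera call. They do not tell look-alikes from the thing itself.
- arm.recognise(query, picture): "at" ([x, y, z] in m, in the coordinates of the camera as it stood for that picture, good to about 4 mm: the middle of the surface that is visible of it).
The state is a dict: "t": time; "q": joint angles; "qd": joint speeds; "joint_efforts": joint torques, N m; "eef_pos": TCP position; "ee_rot": TCP orientation; "force": force on the tool from outside, world axes, zero at the start; "moment": the same for the moment, N m; "width": finger opening in m; "gripper_force": force on a finger pad.
Only numpy, scipy, OpenCV 4.12 (cv2) and the standard library are available. Lean on these libraries where they do the work, as an engineer would, in place of code of your own. Each camera call takes 0.05 s, during which the arm holds its last target. There are 200 camera calls.

TASK

Get the things ready for a cup of leaf tea: lift the brew basket off its hook and set it in the mug, so that its rim sits flat on the mug's rim, and let go of it. Then lift the three identical tea tins clear of the worktop one after another to feel which is the heaviest (the only full one), standing the other two back upright on the worktop, and finish while still holding the heaviest tin upright in the gripper, about ten centimetres or more above the worktop and clear of everything else. Leave the mug standing with its basket, knock nothing over, and leave the drinking glass and the jam jar where they are.

Things in the scene. Friction and masses are not known exactly. Their poses are not given: they have to be found in the camera images.
- hook_stand: Fixed stand: dark wooden foot disc 120 mm across, 18 mm high, dark steel post 10 mm thick, 254 mm high over all, one hook of 6 mm wire. Origin: on the worktop under the post's axis; its -x is the way the hook points away from the post; z up. The hook's tip, 100 mm from the post, turns up to 23 mm above the top of its low wire: lift the basket at least 30 mm, then carry it off along -x.
- hook_low (a point): low point of the hook, on the axis of its wire, 82 mm from the post's axis and 200 mm above the worktop, where the basket's bail hangs
- brew_basket: Steel brew basket, 0.09 kg, loose, on the hook: cup 48 mm across, 62 mm deep, with a flat rim 90 mm across, 3 mm thick (underside 62 mm above the origin; it rests on the mug's rim when seated); above it a bail of 4 mm wire in the y-z plane (about 70 mm wide, axis 112 mm above the origin at its top) and on the bail a wooden knob. Origin: centre of the cup's underside, z up.
- basket_knob (a point): centre of the basket's knob, an upright wooden cylinder 18 mm across and 26 mm high, to be gripped from above; 133 mm above the basket's origin on its axis, its underside 6 mm above the bail's wire
- mug: White spotted china mug, 0.28 kg, loose, 91 mm high, cup 82 mm across outside and about 62 mm clear inside, handle on its -y side. Origin: underside, at the middle of the cup and handle together; the cup's axis is at y = +17 mm of it.
- mug_mouth (a point): centre of the mug's mouth, on the cup's axis at the height of its rim
- tin_a: Closed tea tin, dark green with a cream band and a steel lid (fixed on), a plain upright cylinder 60 mm across (62 mm at the lid) and 84 mm high. Origin: centre of its underside, z up. The three tins look the same and weigh between 0.2 and 0.8 kg; the heaviest weighs at least 0.2 kg more than either of the others.
- tin_b: the second tea tin, same in looks and size as tin_a
- tin_c: the third tea tin, same in looks and size as tin_a
- glass: clear drinking glass, 81 mm across, 93 mm high, loose bystander; origin under its centre
- jam_jar: jam jar with a yellow lid, 66 mm across, 100 mm high, loose bystander; origin under its centre
Mind the look-alikes: they are no part of the job. Leave any blue look-alike of the tin_a alone.

How it is judged:
On the way, in this order (a step that is already met when the one before it is completed fails the run):
1. the brew basket sits in the mug, its rim flat on the mug's rim, and is let go (horizontal distance between brew_basket and mug_mouth below 0.012 m and z of brew_basket in the frame of mug between 0.025 and 0.034 m and angle between brew_basket's own z axis and vertical below 0.1 rad and contact force between brew_basket and the fingers below 0.1 N), for 0.2 s.
2. a tin is lifted clear of the worktop (((height (world z) of tin_a above 0.01 m and contact force between tin_a and the fingers above 0.5 N) or (height (world z) of tin_b above 0.01 m and contact force between tin_b and the fingers above 0.5 N) or (height (world z) of tin_c above 0.01 m and contact force between tin_c and the fingers above 0.5 N))), for 0.1 s.
3. all three tins stand on the worktop again (height (world z) of each of tin_a, tin_b, tin_c below 0.004 m), for 0.1 s.
4. a second time a tin is lifted clear of the worktop (((height (world z) of tin_a above 0.01 m and contact force between tin_a and the fingers above 0.5 N) or (height (world z) of tin_b above 0.01 m and contact force between tin_b and the fingers above 0.5 N) or (height (world z) of tin_c above 0.01 m and contact force between tin_c and the fingers above 0.5 N))), for 0.1 s.
5. all three tins stand on the worktop again (all of step 3), for 0.1 s.
At the end, for the whole second after the job is handed in: the heaviest tin is held still and upright (within 14 degrees) in the fingers, more than 80 mm above the worktop and clear of other things; the two lighter ones (each under 0.5 kg) stand upright on the worktop; the mug stands with the basket in it, centred within 12 mm, rim on rim (5 mm, 6 degrees) (((height (world z) of tin_a above 0.08 m and angle between tin_a's own z axis and vertical below 0.25 rad and linear speed of tin_a below 0.03 m/s and contact force between tin_a and the fingers above 2 N and contact force between tin_a and mug below 0.1 N and contact force between tin_a and brew_basket below 0.1 N and contact force between tin_a and hook_stand below 0.1 N and contact force between tin_a and glass below 0.1 N and contact force between tin_a and jam_jar below 0.1 N and height (world z) of tin_b between -0.004 and 0.004 m and angle between each of tin_b, tin_c's own z axis and vertical below 0.1 rad and contact force between each of tin_b, tin_c and anything else below 4.9 N and contact force between tin_a and tin_b below 0.1 N and height (world z) of tin_c between -0.004 and 0.004 m and contact force between tin_a and tin_c below 0.1 N) or (height (world z) of tin_b above 0.08 m and angle between tin_b's own z axis and vertical below 0.25 rad and linear speed of tin_b below 0.03 m/s and contact force between tin_b and the fingers above 2 N and contact force between tin_b and mug below 0.1 N and contact force between tin_b and brew_basket below 0.1 N and contact force between tin_b and hook_stand below 0.1 N and contact force between tin_b and glass below 0.1 N and contact force between tin_b and jam_jar below 0.1 N and height (world z) of tin_a between -0.004 and 0.004 m and angle between each of tin_a, tin_c's own z axis and vertical below 0.1 rad and contact force between each of tin_a, tin_c and anything else below 4.9 N and contact force between tin_b and tin_a below 0.1 N and height (world z) of tin_c between -0.004 and 0.004 m and contact force between tin_b and tin_c below 0.1 N) or (height (world z) of tin_c above 0.08 m and angle between tin_c's own z axis and vertical below 0.25 rad and linear speed of tin_c below 0.03 m/s and contact force between tin_c and the fingers above 2 N and contact force between tin_c and mug below 0.1 N and contact force between tin_c and brew_basket below 0.1 N and contact force between tin_c and hook_stand below 0.1 N and contact force between tin_c and glass below 0.1 N and contact force between tin_c and jam_jar below 0.1 N and height (world z) of tin_a between -0.004 and 0.004 m and angle between each of tin_a, tin_b's own z axis and vertical below 0.1 rad and contact force between each of tin_a, tin_b and anything else below 4.9 N and contact force between tin_c and tin_a below 0.1 N and height (world z) of tin_b between -0.004 and 0.004 m and contact force between tin_c and tin_b below 0.1 N)) and horizontal distance between brew_basket and mug_mouth below 0.012 m and z of brew_basket in the frame of mug between 0.025 and 0.034 m and angle between each of brew_basket, mug's own z axis and vertical below 0.1 rad and height (world z) of mug between -0.004 and 0.004 m); the arm keeps its last pose, push and grip.
It fails at once if a tin is knocked over (angle between any of tin_a, tin_b, tin_c's own z axis and vertical above 0.6 rad).
It fails at once if the mug is tipped (angle between mug's own z axis and vertical above 0.35 rad).
It fails at once if the drinking glass or the jam jar is pushed away or knocked over (distance of any of glass, jam_jar from where it was at the start of the episode above 0.04 m or angle between any of glass, jam_jar's own z axis and vertical above 0.5 rad).
It also fails if it takes over 72 s, if anything falls off the work surface, if the arm or the gripper's body presses on something with over 40 N, if the wrist force passes 120 N, or if a joint passes its speed limit or range.

## Working session

There is one attempt and no reset: what is moved stays moved. The work goes in short steps, Python scripts to look and compute and a tool call to move; the robot and the scene stay as the last step left them, time stands still between calls to the robot, and variables do not carry over. Pictures are saved under pics/ and viewed, at most 10 in all, crops included, and the job is handed in when it is done.

Besides the shell and the picture viewer there is one more tool, called after "Emit:" by a JSON object that holds its "method" and its "body", one argument or row to a line. servo_tool: Moves the arm, as the interface text tells. Its arguments: {"type":"object","properties":{"deltas":{"type":"array","items":{"type":"array","items":{"type":"number"}}},"squeeze":{"type":"number"}},"required":["deltas"]}

```bash
mkdir -p pics
cat > h.py <<'E'
from station import arm
import numpy as np, cv2
from scipy.spatial.transform import Rotation as R
def rot(o):
    o=np.array(o,float)
    if o.shape==(3,3): return o
    return R.from_euler('xyz',o).as_matrix() if o.size==3 else R.from_quat(o).as_matrix()
def look(f,q,n=6,minc=.2):
    r=[]
    for d in arm.recognise(q,f)[:n]:
        if d['conf']<minc: continue
        p=rot(f['orientation'])@np.array(d['at'])+np.array(f['position'])
        c=np.array(f['K'])@np.array(d['at']); r.append((p,d['conf'],c[:2]/c[2]))
        print(q,p.round(4),round(d['conf'],2),(c[:2]/c[2]).round(0))
    return r
def save(f,n): cv2.imwrite('pics/'+n+'.png',f['color'][:,:,::-1])
def st():
    s=arm.get_state(); print({k:np.round(s[k],4).tolist() for k in ('t','q','eef_pos','ee_rot','force','width','gripper_force')})
E
python3 - <<'E'
from h import *
st()
for n in('scene','top'):
    f=arm.grab_frame(n); save(f,n); print(n,f['position'],f['orientation'],np.array(f['K']).tolist())
    for q in('hook_stand','hook_low','brew_basket','basket_knob','mug','mug_mouth','tin_a','glass','jam_jar'): look(f,q)
E
```

```text
{'t': 0.0, 'q': [1.5321, 0.3594, 0.0111, -0.0004, -1.2241, -0.2881], 'eef_pos': [0.2165, 0.6388, 0.2256], 'ee_rot': [3.1399, -0.0001, -0.3269], 'force': [-0.1323, -0.2253, -0.1797], 'width': 0.0876, 'gripper_force': 0.0}
scene [0.13634567 0.26434378 1.10265227] [-2.57859558  0.00328961 -2.5747751 ] [[410.78273812434014, 0.0, 321.0882064318261], [0.0, 410.78273812434014, 201.03102720185305], [0.0, 0.0, 1.0]]
hook_stand [ 0.6335 -0.1028  0.0166] 0.96 [248. 232.]
hook_low [ 0.6306 -0.1006  0.0127] 0.59 [248. 234.]
hook_low [ 0.4795 -0.0605  0.0428] 0.27 [281. 265.]
brew_basket [ 0.5794 -0.1207  0.1552] 0.94 [260. 212.]
mug [ 0.4771 -0.0561  0.0452] 0.9 [281. 267.]
mug_mouth [ 0.4834 -0.0567  0.0438] 0.97 [279. 265.]
tin_a [ 0.4357 -0.1519  0.0811] 0.78 [312. 242.]
tin_a [ 0.2425 -0.3739  0.0787] 0.76 [410. 216.]
tin_a [ 0.4263 -0.3209  0.076 ] 0.74 [346. 201.]
tin_a [ 0.6323 -0.0981  0.015 ] 0.65 [247. 234.]
tin_a [ 0.5847 -0.2579  0.0813] 0.56 [289. 191.]
tin_a [ 0.5215 -0.3522  0.0699] 0.56 [324. 180.]
glass [0.653  0.0174 0.0532] 0.94 [214. 255.]
jam_jar [ 0.5175 -0.4536  0.0774] 0.6
[... 262 characters left out ...]
k_low [ 0.6601 -0.1131  0.016 ] 0.89 [274. 136.]
brew_basket [ 0.5852 -0.1201  0.1576] 0.82 [272. 153.]
basket_knob [ 0.5852 -0.1231  0.1605] 0.78 [273. 153.]
mug [ 0.4849 -0.0453  0.0228] 0.73 [250. 198.]
mug_mouth [ 0.4788 -0.0486  0.0251] 0.81 [251. 200.]
tin_a [ 0.2545 -0.3934  0.0859] 0.88 [380. 283.]
tin_a [ 0.5319 -0.3605  0.0844] 0.84 [365. 177.]
tin_a [ 0.6619 -0.1156  0.0153] 0.67 [275. 136.]
tin_a [ 0.4498 -0.1645  0.0823] 0.65 [292. 209.]
tin_a [ 0.4862 -0.0473  0.0198] 0.65 [251. 198.]
tin_a [ 0.5932 -0.2652  0.0796] 0.57 [329. 155.]
glass [0.649  0.0254 0.0384] 0.91 [224. 139.]
jam_jar [ 0.5249 -0.465   0.0993] 0.66 [405. 179.]
jam_jar [ 0.5924 -0.2652  0.0816] 0.48 [329. 155.]
```

Run:
```python
import cv2
a=cv2.imread('pics/scene.png');b=cv2.imread('pics/top.png')
cv2.imwrite('pics/sc_c.png',cv2.resize(a[110:330,180:460],None,fx=2.7,fy=2.7))
cv2.imwrite('pics/top_c.png',cv2.resize(b[100:320,180:460],None,fx=2.7,fy=2.7))
```

```text
(no output)
```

View pics/sc_c.png

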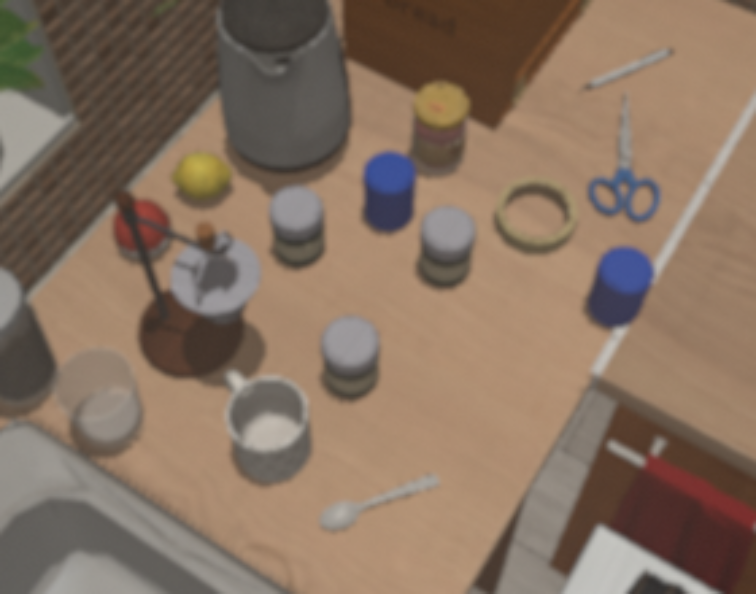

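View pics/top_c.png

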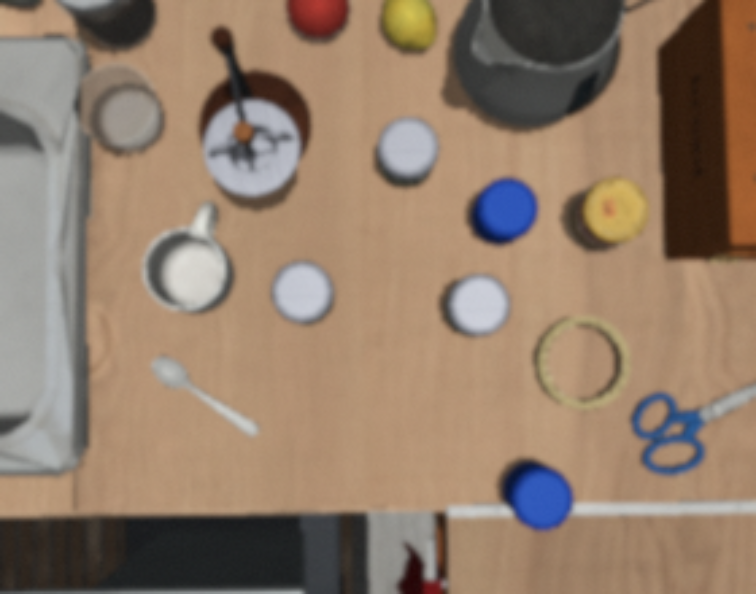

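The scene crop shows the hook stand at left with the basket's knob at (256,197) in full-frame pixels. The mug is at (280,266), and the grey-lidded tins are near (290,190), (345,197) and (310,240). In the top picture the tins are at (331,155), (292,208) and (357,213), the knob is at (270,148), and the two blue tins at (365,177) and (380,283) are look-alikes.

```bash
cat >> h.py <<'E'
def ray(f,px):
    d=rot(f['orientation'])@np.linalg.solve(np.array(f['K']),[px[0],px[1],1.]); return np.array(f['position']),d
def onz(f,px,z):
    o,d=ray(f,px); return o+d*(z-o[2])/d[2]
def tri(a,b):
    A=np.zeros((3,3));B=np.zeros(3)
    for o,d in(a,b):
        d=d/np.linalg.norm(d);P=np.eye(3)-np.outer(d,d);A+=P;B+=P@o
    p=np.linalg.solve(A,B); return p,[round(float(np.linalg.norm(np.cross(p-o,d/np.linalg.norm(d)))),4) for o,d in(a,b)]
def blob(f,seed,cond,r=16):
    c=f['color'];h=cv2.cvtColor(c,cv2.COLOR_RGB2HSV).astype(int)
    m=cond(h[...,0],h[...,1],h[...,2]).astype(np.uint8)
    w=np.zeros_like(m);x,y=map(int,seed);w[y-r:y+r+1,x-r:x+r+1]=1;m*=w
    n,l,s,ce=cv2.connectedComponentsWithStats(m)
    i=1+np.argmax(s[1:,4]); cs,_=cv2.findContours((l==i).astype(np.uint8),cv2.RETR_EXTERNAL,cv2.CHAIN_APPROX_NONE)
    (mx,my),rad=cv2.minEnclosingCircle(max(cs,key=len)); return ce[i],s[i,4],(round(mx,1),round(my,1),round(rad,1)),s[i,:4]
E
python3 - <<'E'
from h import *
s=arm.grab_frame('scene');t=arm.grab_frame('top')
lid=lambda h,S,v:(S<45)&(v>135)
for n,p in(('tin1',(292,208)),('tin2',(331,155)),('tin3',(357,213))):
    b=blob(t,p,lid); print(n,b,onz(t,b[0],.084).round(4))
for f,ps in((s,((310,238),(290,190),(345,197))),):
    for p in ps:
        b=blob(f,p,lambda h,S,v:(S<45)&(v>105)); print('sc',b,onz(f,b[0],.084).round(4))
wood=lambda h,S,v:(h<15)&(S>110)&(v>60)
kt=blob(t,(270,149),wood,7);ks=blob(s,(256,196),wood,7);print(kt,ks,tri(ray(t,kt[0]),ray(s,ks[0])))
for f,p in((t,(222/2.7+180,38/2.7+100)),(s,(125/2.7+180,200/2.7+110))): print('post top',onz(f,p,.25).round(4))
b=blob(t,(250,199),lambda h,S,v:(S<50)&(v>100),18);print('mug',b)
print(onz(t,(249.3,199.6),.091), onz(s,(267/2.7+180,408/2.7+110),.091))
cv2.imwrite('pics/mugknob.png',np.hstack([cv2.resize(x[:,:,::-1],(390,390),interpolation=cv2.INTER_CUBIC) for x in(t['color'][170:230,220:280],s['color'][235:295,250:310])]))
E
```

```text
tin1 (array([291.23544304, 207.4556962 ]), np.int32(395), (291.5, 207.6, 11.5), array([281, 197,  23,  23], dtype=int32)) [ 0.4534 -0.1636  0.084 ]
tin2 (array([331.0296496 , 153.61455526]), np.int32(371), (330.8, 154.1, 11.3), array([320, 143,  23,  22], dtype=int32)) [ 0.5964 -0.271   0.084 ]
tin3 (array([357.63116883, 212.34805195]), np.int32(385), (357.4, 212.3, 11.3), array([347, 201,  22,  23], dtype=int32)) [ 0.4384 -0.339   0.084 ]
sc (array([309.17987805, 236.32012195]), np.int32(328), (309.3, 237.3, 10.8), array([299, 227,  21,  20], dtype=int32)) [ 0.45   -0.1606  0.084 ]
sc (array([289.03358209, 186.7238806 ]), np.int32(268), (289.2, 187.5, 9.8), array([280, 178,  20,  18], dtype=int32)) [ 0.5928 -0.2676  0.084 ]
sc (array([345.54014599, 194.63138686]), np.int32(274), (345.5, 195.0, 10.0), array([336, 186,  20,  18], dtype=int32)) [ 0.4353 -0.3339  0.084 ]
(array([269.91891892, 148.75675676]), np.int32(37), (270.0, 148.5, 3.6), array([267, 145,   7,   8], dtype=int32)) (array([255.55882353, 195.85294118]), np.int32(34), (255.5, 196.4, 3.7), array([253, 193,   6,   8], dtype=int32)) (array([ 0.58287565, -0.12267525,  0.2305832 ]), [0.0001, 0.0001])
post top [ 0.6607 -0.107   0.25  ]
post top [ 0.6568 -0.1028  0.25  ]
mug (array([249.86357435, 198.87721692]), np.int32(733), (249.6, 196.9, 18.5), array([232, 181,  33,  35], dtype=int32))
[ 0.47501413 -0.05379729  0.091     ] [ 0.47532115 -0.05241938  0.091     ]
```

View pics/mugknob.png

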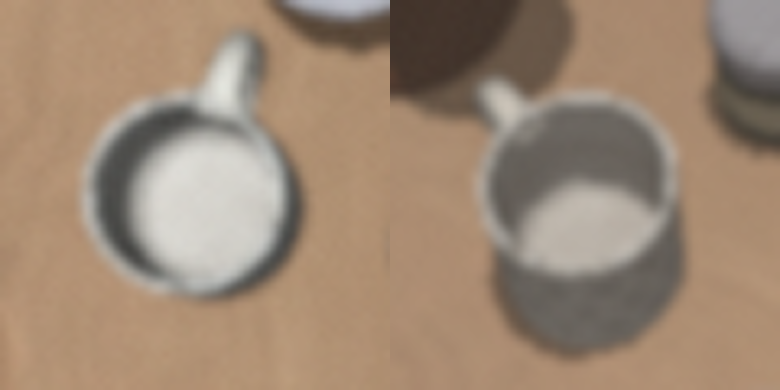

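The rim shows clearly in both views: its centre is at about (249,199.5) in top and (279,263) in scene. Before moving I'll check the wide view for anything in the arm's way.

View pics/scene.png

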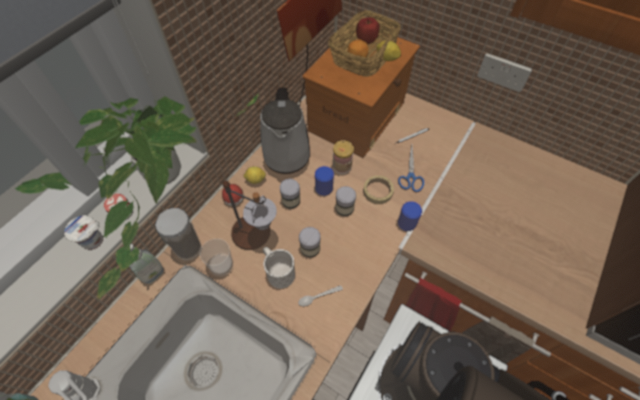

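```bash
cat >> h.py <<'E'
def plan(p,yaw=None):
    s=arm.get_state(); T=R.from_euler('xyz',s['ee_rot']); d=T.inv().apply(np.array(p)-s['eef_pos'])*1000
    tgt=R.from_euler('xyz',[np.pi,0,s['ee_rot'][2] if yaw is None else yaw]); rv=(T.inv()*tgt).as_rotvec(degrees=True)
    print('tool mm',d.round(1),'rotvec deg',rv.round(2))
E
python3 - <<'E'
from h import *
s=arm.get_state();print(s['eef_pos'])
plan((.2165,.6388,.37)); plan((.583,-.1225,.37),.226)
E
```

```text
[0.21667975 0.63925257 0.22656847]
tool mm [  -0.     0.5 -143.4] rotvec deg [ 0. -0. -0.]
tool mm [ 591.4  603.9 -143.4] rotvec deg [  0.    -0.   -31.67]
```

The wide view shows nothing between the start pose and the hook stand but the sink, so I'll go up and then over.

Emit:
{"method": "servo_tool", "body": {
  "deltas": [
    [-1,0,0,-36,0,0,0],
    [-1,0,0,-36,0,0,0],
    [-1,0,0,-36,0,0,0],
    [-1,0,0,-36,0,0,0],
    [-1,27,27.5,0,0,0,0],
    [-1,27,27.5,0,0,0,0],
    [-1,27,27.5,0,0,0,0],
    [-1,27,27.5,0,0,0,0],
    [-1,27,27.5,0,0,0,0],
    [-1,27,27.5,0,0,0,0],
    [-1,27,27.5,0,0,0,0],
    [-1,27,27.5,0,0,0,0],
    [-1,27,27.5,0,0,0,0],
    [-1,27,27.5,0,0,0,0],
    [-1,27,27.5,0,0,0,0],
    [-1,27,27.5,0,0,0,0],
    [-1,27,27.5,0,0,0,0],
    [-1,27,27.5,0,0,0,0],
    [-1,27,27.5,0,0,0,0],
    [-1,27,27.5,0,0,0,0]
  ]
}}

```text
t: 2.77
eef_pos: [0.4849, 0.0819, 0.3711]
ee_rot: [-3.141, -0.001, -0.327]
force: [1.2, 1.4, 0.0]
width: 0.0875
gripper_force: 0.0
```

Emit:
{"method": "servo_tool", "body": {
  "deltas": [
    [-1,27,27,0,0,0,0],
    [-1,27,27,0,0,0,0],
    [-1,27,27,0,0,0,0],
    [-1,20,20,0,0,0,-6.3],
    [-1,0,0,0,0,0,-6.3],
    [-1,0,0,0,0,0,-6.3],
    [-1,0,0,0,0,0,-6.3],
    [-1,0,0,0,0,0,-6.3],
    [-1,0,0,0,0,0,0],
    [-1,0,0,0,0,0,0]
  ]
}}

```text
t: 3.6
eef_pos: [0.5478, -0.0443, 0.3706]
ee_rot: [-3.142, -0.0, 0.219]
force: [1.3, 0.1, 0.2]
width: 0.0877
gripper_force: 0.0
```

Run:
```python
from h import *
st(); plan((.583,-.1225,.33),.226)
f=arm.grab_frame('wrist'); save(f,'w1'); print(f['position'],f['orientation'],f['K'][0])
for q in('basket_knob','brew_basket','mug','mug_mouth','hook_low'): look(f,q)
```

```text
{'t': 3.6, 'q': [0.2759, 0.0898, -0.0167, -0.0, -1.4641, 1.5144], 'eef_pos': [0.5478, -0.0443, 0.3706], 'ee_rot': [-3.1416, -0.0002, 0.2195], 'force': [1.2551, 0.1113, 0.2182], 'width': 0.0877, 'gripper_force': 0.0}
tool mm [17.3 84.  40.6] rotvec deg [-0.   -0.01 -0.37]
[ 0.61096247 -0.03017991  0.52923047] [ 2.89437554e+00 -1.97037216e-04 -1.35150106e+00] [308.79962212   0.         320.01938107]
basket_knob [ 0.5829 -0.1245  0.1579] 0.82 [391. 168.]
brew_basket [ 0.5873 -0.1206  0.1601] 0.76 [390. 163.]
mug [ 0.4674 -0.0529  0.043 ] 0.98 [314. 218.]
mug_mouth [ 0.4616 -0.0534  0.0435] 0.56 [314. 221.]
```

View pics/w1.png

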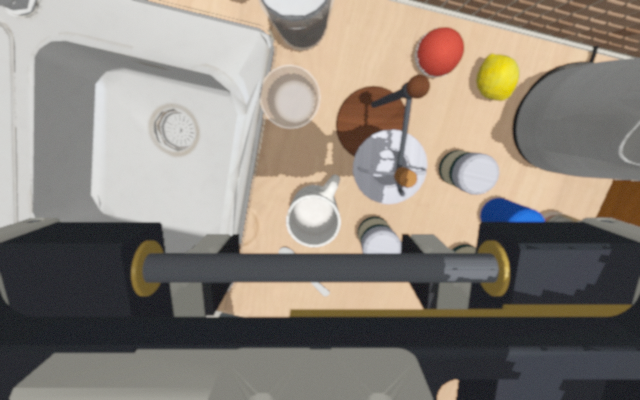

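The wrist view is sharp: knob at (406,178), post top at (418,86), mug rim centred near (314,220). I'll intersect the rays.

Run:
```python
from h import *
f=arm.grab_frame('wrist')
b=blob(f,(406,178),lambda h,S,v:(h<20)&(S>120)&(v>110),12);print(b)
t=arm.grab_frame('top'); o=(ray(t,(269.9,148.6)))
print(tri(ray(f,b[0]),o)); print(onz(f,b[0],.232),onz(f,(418,86),.254), onz(f,(402,190),.21))
c=f['color'][185:256,280:350]; 
cv2.imwrite('pics/w1c.png',np.hstack([cv2.resize(c[:,:,::-1],(394,400)),cv2.resize(f['color'][140:210,350:430][:,:,::-1],(400,400))]))
for p in((314,219),(314,221)): print(onz(f,p,.091))
```

```text
(array([407.31753555, 178.24170616]), np.int32(211), (407.3, 178.3, 8.4), array([399, 170,  17,  17], dtype=int32))
(array([ 0.58241636, -0.12284824,  0.2343319 ]), [0.0002, 0.0002])
[ 0.58201277 -0.12345074  0.232     ] [ 0.66108934 -0.10282442  0.254     ] [ 0.5666228  -0.12850568  0.21      ]
[ 0.47934406 -0.05050787  0.091     ]
[ 0.47631916 -0.05117455  0.091     ]
```

View pics/w1c.png

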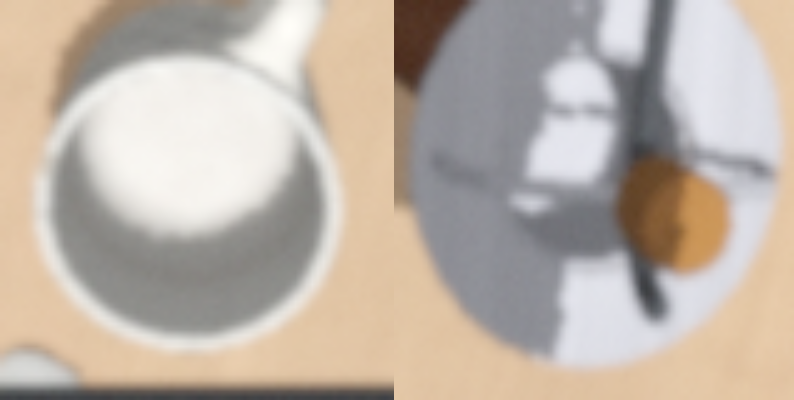

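Emit:
{"method": "servo_tool", "body": {
  "deltas": [
    [-1,5.5,28,0,0,0,0],
    [-1,5.5,28,0,0,0,-0.6],
    [-1,5.5,28,0,0,0,0],
    [-1,0,0,25,0,0,0],
    [-1,0,0,25,0,0,0],
    [-1,0,0,25,0,0,0],
    [-1,0,0,25,0,0,0],
    [-1,0,0,20,0,0,0],
    [-1,0,0,0,0,0,0],
    [-1,0,0,0,0,0,0]
  ]
}}

```text
t: 4.83
eef_pos: [0.5824, -0.1225, 0.2502]
ee_rot: [3.142, 0.002, 0.233]
force: [-0.1, -0.2, 1.1]
width: 0.088
gripper_force: 0.0
```

Run:
```python
from h import *
plan((.5823,-.123,.213),.23)
f=arm.grab_frame('wrist'); save(f,'w2')
s=arm.grab_frame('scene')
cv2.imwrite('pics/w2c.png',np.hstack([cv2.resize(f['color'][:,:,::-1],(480,300)),cv2.resize(s['color'][150:250,220:320][:,:,::-1],(300,300))]))
b=blob(f,(330,225),lambda h,S,v:(h<20)&(S>120)&(v>110),60);print(b,onz(f,b[0],.237))
```

```text
tool mm [-0.1  0.4 37.2] rotvec deg [0.01 0.12 0.19]
(array([319.63240418, 238.82229965]), np.int32(574), (320.0, 236.5, 16.6), array([307, 220,  26,  33], dtype=int32)) [ 0.58278233 -0.12222307  0.237     ]
```

View pics/w2c.png

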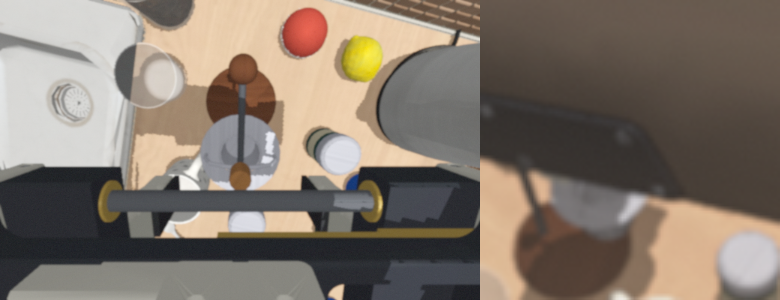

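The knob sits centred between the fingers at wrist (320,238), and the post is in line with tool x. I'll descend and grip.

Emit:
{"method": "servo_tool", "body": {
  "deltas": [
    [-1,0,0,18,0,0,0],
    [-1,0,0,18,0,0,0],
    [-1,0,0,0,0,0,0],
    [1,0,0,0,0,0,0],
    [1,0,0,0,0,0,0],
    [1,0,0,0,0,0,0],
    [1,0,0,0,0,0,0],
    [1,0,0,0,0,0,0],
    [1,0,0,0,0,0,0],
    [1,0,0,0,0,0,0],
    [1,0,0,0,0,0,0]
  ],
  "squeeze": 15
}}

```text
t: 5.85
eef_pos: [0.5828, -0.1224, 0.2147]
ee_rot: [3.142, -0.0, 0.233]
force: [0.3, -0.0, 0.4]
width: 0.04
gripper_force: 0.0
```

Emit:
{"method": "servo_tool", "body": {
  "deltas": [
    [1,0,0,0,0,0,0],
    [1,0,0,0,0,0,0],
    [1,0,0,0,0,0,0],
    [1,0,0,0,0,0,0],
    [1,0,0,0,0,0,0],
    [1,0,0,0,0,0,0]
  ]
}}

```text
t: 6.35
eef_pos: [0.5827, -0.1224, 0.2145]
ee_rot: [-3.142, 0.0, 0.233]
force: [0.2, 0.5, 0.0]
width: 0.0177
gripper_force: 15.0
```

Emit:
{"method": "servo_tool", "body": {
  "deltas": [
    [1,0,0,-10,0,0,0],
    [1,0,0,-12,0,0,0],
    [1,0,0,-12,0,0,0],
    [1,0,0,-11,0,0,0],
    [1,0,0,0,0,0,0],
    [1,-12,0,0,0,0,0],
    [1,-16,0,0,0,0,0],
    [1,-16,0,0,0,0,0],
    [1,-16,0,0,0,0,0],
    [1,-16,0,0,0,0,0],
    [1,-12,-10,0,0,0,0],
    [1,0,-16,0,0,0,0],
    [1,0,-16,0,0,0,0],
    [1,0,-16,0,0,0,0],
    [1,0,-16,0,0,0,0],
    [1,0,-12,0,0,0,0],
    [1,0,-8,0,0,0,0],
    [1,0,0,0,0,0,0],
    [1,0,0,0,0,0,0]
  ]
}}

```text
t: 7.93
eef_pos: [0.4754, -0.0512, 0.2597]
ee_rot: [3.141, -0.0, 0.234]
force: [-0.4, -0.1, -0.4]
width: 0.0002
gripper_force: 0.0
```

Run:
```python
from h import *
plan((.4755,-.0515,.20),.233)
t=arm.grab_frame('top');s=arm.grab_frame('scene');f=arm.grab_frame('wrist')
cv2.imwrite('pics/c3.png',np.hstack([cv2.resize(s['color'][200:320,220:340][:,:,::-1],(390,390)),cv2.resize(f['color'][100:260,240:400][:,:,::-1],(390,390))]))
```

```text
tool mm [ 0.   0.3 59.7] rotvec deg [ 0.01 -0.01  0.08]
```

View pics/c3.png

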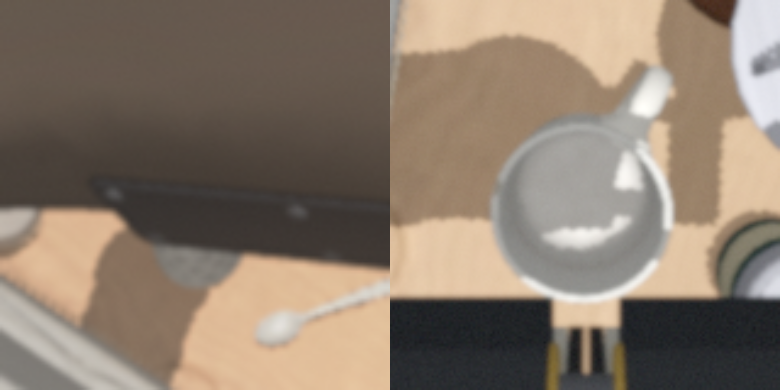

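The gripper is empty: the wrist view shows the mug open, with the basket's disc still by the hook at upper right (around wrist (390,130)). It slipped out, so I'll go back, re-measure and grip lower and harder.

Emit:
{"method": "servo_tool", "body": {
  "deltas": [
    [-1,0,0,-15,0,0,0],
    [-1,0,0,-15,0,0,0],
    [-1,0,0,-15,0,0,0],
    [-1,0,24,0,0,0,0],
    [-1,0,24,0,0,0,0],
    [-1,0,24,0,0,0,0],
    [-1,0,22,0,0,0,0],
    [-1,22,0,0,0,0,0],
    [-1,22,0,0,0,0,0],
    [-1,22,0,0,0,0,0],
    [-1,22,0,0,0,0,0],
    [-1,0,0,0,0,0,0],
    [-1,0,0,0,0,0,0]
  ]
}}

```text
t: 9.17
eef_pos: [0.5832, -0.1228, 0.3032]
ee_rot: [-3.141, 0.002, 0.233]
force: [-0.9, -0.5, -0.7]
width: 0.0816
gripper_force: 0.0
```

Run:
```python
from h import *
st()
f=arm.grab_frame('wrist'); save(f,'w4')
for z in(.091,): print('mug prev',z)
look(f,'basket_knob');look(f,'brew_basket');look(f,'mug')
b=blob(f,(320,215),lambda h,S,v:(h<20)&(S>120)&(v>110),50);print(b,onz(f,b[0],.237))
cv2.imwrite('pics/w4c.png',f['color'][80:260,200:520][:,:,::-1].repeat(2,0).repeat(2,1))
```

```text
{'t': 9.1667, 'q': [0.1201, 0.1913, -0.0442, -0.0, -1.3376, 1.6836], 'eef_pos': [0.5832, -0.1228, 0.3032], 'ee_rot': [-3.1413, 0.0023, 0.2329], 'force': [-0.9199, -0.4808, -0.6653], 'width': 0.0816, 'gripper_force': 0.0}
mug prev 0.091
basket_knob [ 0.5824 -0.1254  0.1595] 0.85 [322. 194.]
brew_basket [ 0.5794 -0.1236  0.1563] 0.83 [320. 196.]
brew_basket [0.6419 0.0347 0.0412] 0.55 [212. 103.]
mug [ 0.4993 -0.0571  0.0355] 0.68 [262. 220.]
mug [ 0.5828 -0.1227  0.1581] 0.44 [320. 193.]
(array([318.06      , 212.44285714]), np.int32(350), (317.9, 213.0, 11.2), array([308, 202,  21,  23], dtype=int32)) [ 0.58441167 -0.12100869  0.237     ]
```

View pics/w4c.png

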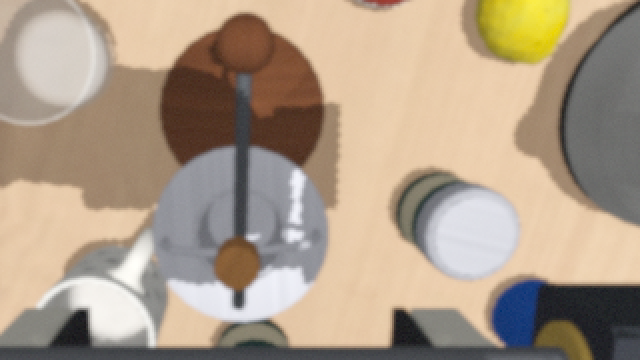

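The view shows the basket hanging unchanged on its hook, with the knob at wrist (318,213). I'll grip about 5 mm lower with 45 N and lift in small steps.

Emit:
{"method": "servo_tool", "body": {
  "deltas": [
    [-1,0,-0.5,22,0,0,0],
    [-1,0,0,22,0,0,0],
    [-1,0,0,22,0,0,0],
    [-1,0,0,16,0,0,0],
    [-1,0,0,12,0,0,0],
    [1,0,0,0,0,0,0],
    [1,0,0,0,0,0,0],
    [1,0,0,0,0,0,0],
    [1,0,0,0,0,0,0],
    [1,0,0,0,0,0,0],
    [1,0,0,0,0,0,0],
    [1,0,0,0,0,0,0],
    [1,0,0,0,0,0,0],
    [1,0,0,0,0,0,0],
    [1,0,0,0,0,0,0],
    [1,0,0,0,0,0,0],
    [1,0,0,0,0,0,0],
    [1,0,0,0,0,0,0],
    [1,0,0,0,0,0,0]
  ],
  "squeeze": 45
}}

```text
t: 10.95
eef_pos: [0.5827, -0.1219, 0.2105]
ee_rot: [3.142, 0.0, 0.233]
force: [0.3, -0.4, 0.6]
width: 0.0175
gripper_force: 45.0
```

Emit:
{"method": "servo_tool", "body": {
  "deltas": [
    [1,0,0,-4,0,0,0],
    [1,0,0,-6,0,0,0],
    [1,0,0,-6,0,0,0],
    [1,0,0,0,0,0,0]
  ]
}}

```text
t: 11.28
eef_pos: [0.5835, -0.1219, 0.2284]
ee_rot: [3.141, -0.002, 0.234]
force: [-0.4, -0.1, -1.2]
width: 0.0168
gripper_force: 45.0
```

Emit:
{"method": "servo_tool", "body": {
  "deltas": [
    [1,0,0,-6,0,0,0],
    [1,0,0,-6,0,0,0],
    [1,0,0,-6,0,0,0],
    [1,0,0,-6,0,0,0],
    [1,0,0,0,0,0,0]
  ]
}}

```text
t: 11.7
eef_pos: [0.5834, -0.122, 0.2523]
ee_rot: [3.141, -0.002, 0.234]
force: [0.0, -0.7, -0.8]
width: 0.0169
gripper_force: 45.0
```

Emit:
{"method": "servo_tool", "body": {
  "deltas": [
    [1,0,0,-4,0,0,0],
    [1,-6,0,0,0,0,0],
    [1,-10,0,0,0,0,0],
    [1,-12,0,0,0,0,0],
    [1,-12,0,0,0,0,0],
    [1,-12,0,0,0,0,0],
    [1,-12,0,0,0,0,0],
    [1,-12,0,0,0,0,0],
    [1,-8,0,0,0,0,0],
    [1,-4,0,0,0,0,0],
    [1,0,0,0,0,0,0]
  ]
}}

```text
t: 12.62
eef_pos: [0.4963, -0.1426, 0.2554]
ee_rot: [3.141, -0.001, 0.233]
force: [0.3, 0.1, -0.4]
width: 0.0004
gripper_force: 0.0
```

Run:
```python
from h import *
st(); plan((.4758,-.0512,.25),.233)
for n in('top','scene','wrist'):
    f=arm.grab_frame(n); save(f,'h_'+n); print(n); look(f,'brew_basket',2);look(f,'basket_knob',2);look(f,'mug_mouth',2)
```

```text
{'t': 12.6167, 'q': [0.1009, 0.0761, -0.2884, 0.0001, -1.205, 1.703], 'eef_pos': [0.4963, -0.1426, 0.2554], 'ee_rot': [3.1413, -0.0013, 0.2331], 'force': [0.2783, 0.1184, -0.3852], 'width': 0.0004, 'gripper_force': 0.0}
tool mm [  1.2 -93.6   5.4] rotvec deg [ 0.02 -0.07  0.01]
top
brew_basket [ 0.5957 -0.2658  0.0814] 0.29 [329. 154.]
mug_mouth [ 0.4582 -0.0548  0.0072] 0.81 [254. 208.]
scene
brew_basket [ 0.5545 -0.0963  0.1629] 0.81 [262. 222.]
basket_knob [ 0.5556 -0.1019  0.1606] 0.47 [263. 221.]
mug_mouth [ 0.4792 -0.058   0.041 ] 0.79 [281. 266.]
mug_mouth [ 0.4367 -0.1521  0.0793] 0.56 [312. 242.]
wrist
brew_basket [ 0.5586 -0.1313  0.1692] 0.9 [325. 130.]
basket_knob [ 0.5585 -0.133   0.1654] 0.86 [327. 130.]
mug_mouth [ 0.4665 -0.0436  0.0507] 0.83 [234. 188.]
```

The first lift was too high: at +39 mm the basket's rim meets the hook wire from below and pulls the knob out of the grip. The right lift is about 32 mm. I'll find where the basket is now.

Run:
```python
from h import *
f=arm.grab_frame('wrist')
wood=lambda h,S,v:(h<20)&(S>120)&(v>80)
b=blob(f,(322,155),wood,28);print(b,onz(f,b[0],.237))
t=cv2.imread('pics/h_top.png')
s=cv2.imread('pics/h_scene.png')
c1=cv2.resize(f['color'][60:240,220:420][:,:,::-1],(400,360),interpolation=cv2.INTER_CUBIC)
c2=cv2.resize(s[150:260,220:330],(360,360),interpolation=cv2.INTER_CUBIC)
cv2.imwrite('pics/c5.png',np.hstack([c1,c2]))
```

```text
(array([318.4180865 , 140.58715596]), np.int32(763), (319.0, 139.8, 16.8), array([304, 127,  30,  30], dtype=int32)) [ 0.55243597 -0.12816011  0.237     ]
```

Emit:
{"method": "servo_tool", "body": {
  "deltas": [
    [-1,0,0,-20,0,0,0],
    [-1,0,0,-20,0,0,0],
    [-1,0,0,-10,0,0,0],
    [-1,0,0,0,0,0,0],
    [-1,0,0,0,0,0,0],
    [-1,0,0,0,0,0,0],
    [-1,0,0,0,0,0,0]
  ]
}}

```text
t: 13.85
eef_pos: [0.4965, -0.1421, 0.3035]
ee_rot: [-3.141, 0.002, 0.233]
force: [0.6, 0.9, 0.1]
width: 0.0419
gripper_force: 0.0
```

Run:
```python
from h import *
st()
f=arm.grab_frame('wrist'); save(f,'w6')
look(f,'brew_basket',2)
wood=lambda h,S,v:(h<20)&(S>120)&(v>80)
h=cv2.cvtColor(f['color'],cv2.COLOR_RGB2HSV).astype(int)
m=((h[...,0]<20)&(h[...,1]>120)&(h[...,2]>60)).astype(np.uint8); m[:60]=0
n,l,s,c=cv2.connectedComponentsWithStats(m)
for i in range(1,n):
    if s[i,4]>60 and 240<c[i,0]<420: print(s[i],c[i].round(1),onz(f,c[i],.237).round(4),onz(f,c[i],.254).round(4), f['color'][int(c[i,1]),int(c[i,0])])
```

```text
{'t': 13.85, 'q': [0.1014, 0.053, -0.2043, -0.0004, -1.3152, 1.7029], 'eef_pos': [0.4965, -0.1421, 0.3035], 'ee_rot': [-3.141, 0.0016, 0.2334], 'force': [0.5608, 0.9432, 0.1199], 'width': 0.0419, 'gripper_force': 0.0}
brew_basket [ 0.5707 -0.1229  0.1689] 0.71 [318. 113.]
[280  60  38  20 345] [292.3  65.7] [ 0.5937 -0.0999  0.237 ] [ 0.5912 -0.1019  0.254 ] [135  84  57]
[327  60  37  24 413] [350.8  66.8] [ 0.6022 -0.1384  0.237 ] [ 0.599  -0.1375  0.254 ] [130  80  51]
[308 120  23  29 518] [319.2 134.6] [ 0.5538 -0.1279  0.237 ] [ 0.5543 -0.1279  0.254 ] [125  88  53]
```

Run:
```python
from h import *
f=arm.grab_frame('wrist');s=arm.grab_frame('scene');t=arm.grab_frame('top')
save(f,'w7');save(s,'s7');save(t,'t7')
for x in(f,s,t): look(x,'brew_basket',1)
r=lambda im,w:cv2.resize(im[:,:,::-1],(w,w),interpolation=cv2.INTER_CUBIC)
a=np.hstack([r(f['color'][50:190,250:390],480),r(s['color'][180:260,215:295],300)])if 0 else None
L=r(f['color'][50:190,250:390],500);A=r(s['color'][170:260,205:295],290);B=r(t['color'][110:190,230:310],210)
out=np.zeros((500,790,3),np.uint8);out[:,:500]=L;out[:290,500:]=A;out[290:,500:710]=B
cv2.imwrite('pics/c7.png',out)
```

```text
brew_basket [ 0.5686 -0.1255  0.1691] 0.89 [320. 116.]
brew_basket [ 0.5684 -0.1178  0.1619] 0.87 [262. 214.]
brew_basket [ 0.6512 -0.1589  0.0147] 0.55 [290. 139.]
```

View pics/c7.png

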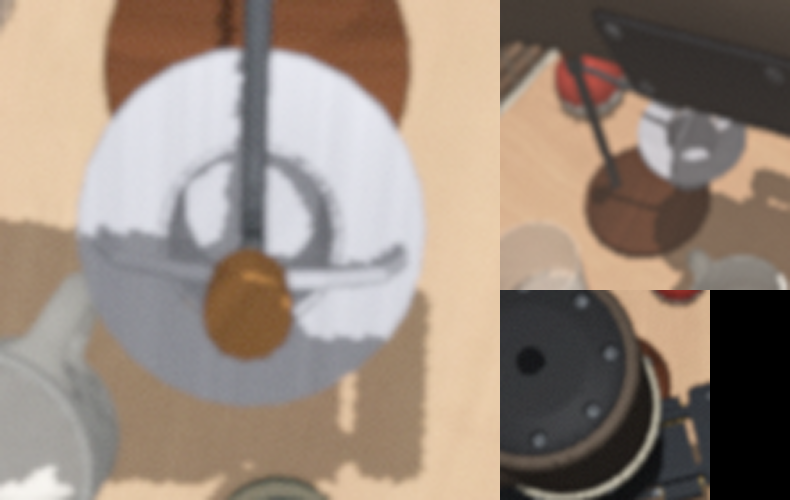

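The wrist view shows the basket still on the hook but slid out to the tip and slightly tilted, with the knob at wrist (319,135) and the rim centre at (320,113). I'll move above it to triangulate the knob from a second viewpoint.

Emit:
{"method": "servo_tool", "body": {
  "deltas": [
    [-1,15,0,-10,0,0,0],
    [-1,22,0,0,0,0,0],
    [-1,22,0,0,0,0,0],
    [-1,0,0,0,0,0,0],
    [-1,0,0,0,0,0,0]
  ]
}}

```text
t: 14.67
eef_pos: [0.5549, -0.1283, 0.3137]
ee_rot: [-3.141, 0.002, 0.234]
force: [-1.0, -0.1, 0.2]
width: 0.0879
gripper_force: 0.0
```

```bash
cat > k.py <<'E'
from h import *
def comps(f,lo=60):
    h=cv2.cvtColor(f['color'],cv2.COLOR_RGB2HSV).astype(int)
    m=((h[...,0]<20)&(h[...,1]>120)&(h[...,2]>lo)).astype(np.uint8); m[:60]=0
    n,l,s,c=cv2.connectedComponentsWithStats(m)
    for i in range(1,n):
        if 150<s[i,4]<2500 and 240<c[i,0]<420: yield s[i],c[i]
E
python3 - <<'E'
from k import *
st()
f=arm.grab_frame('wrist'); save(f,'w8');print(f['position'])
A=(np.array(arm.get_state()['eef_pos']))
import pickle
for s,c in comps(f): print(s,c.round(1),onz(f,c,.237).round(4),onz(f,(c[0],s[1]+3),.237).round(4),onz(f,(c[0],s[1]+s[3]-3),.237).round(4))
look(f,'brew_basket',1)
# rays: earlier frame pose differs by TCP shift
T=R.from_euler('xyz',[-3.141,.0016,.2334]); 
dpos=np.array([.4965,-.1421,.3035])-A
o1=np.array(f['position'])+dpos
K=np.array(f['K']);Rm=rot(f['orientation'])
r1=(o1,Rm@np.linalg.solve(K,[319.2,134.6,1]))
for s,c in comps(f): print('tri',tri(r1,ray(f,c)))
g=cv2.cvtColor(f['color'],cv2.COLOR_RGB2GRAY)
E
```

```text
{'t': 14.6667, 'q': [0.1162, 0.1414, -0.0819, -0.0001, -1.3491, 1.6885], 'eef_pos': [0.5549, -0.1283, 0.3137], 'ee_rot': [-3.1413, 0.0016, 0.2338], 'force': [-0.9995, -0.1373, 0.2251], 'width': 0.0879, 'gripper_force': 0.0}
[ 0.6181324  -0.11330739  0.47213664]
[312  60  25  13 260] [324.   65.1] [ 0.6592 -0.1064  0.237 ] [ 0.6605 -0.1061  0.237 ] [ 0.6561 -0.1071  0.237 ]
[ 282   74   37   70 1973] [301.6 109.7] [ 0.6262 -0.0976  0.237 ] [ 0.6479 -0.0928  0.237 ] [ 0.6043 -0.1025  0.237 ]
[ 326   74   36   71 1863] [342.2 110.5] [ 0.6324 -0.1265  0.237 ] [ 0.6546 -0.1208  0.237 ] [ 0.6106 -0.1321  0.237 ]
[309 196  21  30 469] [319.2 210.7] [ 0.5548 -0.1277  0.237 ] [ 0.5641 -0.1255  0.237 ] [ 0.5449 -0.13    0.237 ]
brew_basket [ 0.5628 -0.1236  0.1688] 0.6 [317. 184.]
tri (array([ 0.56799245, -0.12381555,  0.76125143]), [0.002, 0.002])
tri (array([ 0.58744871, -0.13633509,  0.98661935]), [0.0173, 0.0173])
tri (array([ 0.58228728, -0.10770581,  0.88755172]), [0.0206, 0.0206])
tri (array([ 0.55436994, -0.12772191,  0.23538412]), [0.0, 0.0])
```

The knob is at about (0.554,-0.128), z≈0.235 on its visible surface, directly under the TCP. I'll grip it as it hangs and lift only 18 mm at first.

Emit:
{"method": "servo_tool", "body": {
  "deltas": [
    [-1,0,0,25,0,0,0],
    [-1,0,0,25,0,0,0],
    [-1,0,0,22,0,0,0],
    [-1,0,0,14,0,0,0],
    [-1,0,0,10,0,0,0],
    [1,0,0,0,0,0,0],
    [1,0,0,0,0,0,0],
    [1,0,0,0,0,0,0],
    [1,0,0,0,0,0,0],
    [1,0,0,0,0,0,0],
    [1,0,0,0,0,0,0],
    [1,0,0,0,0,0,0],
    [1,0,0,0,0,0,0],
    [1,0,0,0,0,0,0],
    [1,0,0,0,0,0,0],
    [1,0,0,0,0,0,0],
    [1,0,0,0,0,0,0],
    [1,0,0,0,0,0,0],
    [1,0,0,0,0,0,0]
  ],
  "squeeze": 40
}}

```text
t: 16.35
eef_pos: [0.5544, -0.1285, 0.2185]
ee_rot: [-3.141, 0.0, 0.233]
force: [-0.3, 0.9, 0.2]
width: 0.0172
gripper_force: 40.0
```

Emit:
{"method": "servo_tool", "body": {
  "deltas": [
    [1,0,0,-3,0,0,0],
    [1,0,0,-4,0,0,0],
    [1,0,0,-4,0,0,0],
    [1,0,0,0,0,0,0]
  ]
}}

```text
t: 16.68
eef_pos: [0.555, -0.1287, 0.2308]
ee_rot: [3.141, -0.002, 0.234]
force: [-0.5, 0.4, -0.2]
width: 0.0167
gripper_force: 40.0
```

Run:
```python
from k import *
st()
f=arm.grab_frame('wrist'); save(f,'w9')
for s,c in comps(f): print(s,c.round(1))
look(f,'brew_basket',1); s=arm.grab_frame('scene'); look(s,'brew_basket',1)
```

```text
{'t': 16.6833, 'q': [0.1158, 0.1826, -0.22, 0.0004, -1.1666, 1.6884], 'eef_pos': [0.555, -0.1287, 0.2308], 'ee_rot': [3.141, -0.0015, 0.2336], 'force': [-0.5029, 0.3679, -0.177], 'width': 0.0167, 'gripper_force': 39.9999}
[303 235  34  18 456] [319.9 244.8]
brew_basket [ 0.5682 -0.1228  0.1832] 0.78 [316. 202.]
brew_basket [ 0.5481 -0.0949  0.1767] 0.44 [263. 221.]
```

The basket rose with the grip. I'll lift 6 mm more and move out slowly.

Emit:
{"method": "servo_tool", "body": {
  "deltas": [
    [1,0,0,-4,0,0,0],
    [1,0,0,-3,0,0,0],
    [1,0,0,0,0,0,0],
    [1,-3,0,0,0,0,0],
    [1,-3,0,0,0,0,0],
    [1,-3,0,0,0,0,0],
    [1,0,0,0,0,0,0]
  ]
}}

```text
t: 17.47
eef_pos: [0.5449, -0.1308, 0.2366]
ee_rot: [-3.141, 0.0, 0.233]
force: [0.1, -0.4, -1.3]
width: 0.0168
gripper_force: 40.0
```

Run:
```python
from k import *
st()
f=arm.grab_frame('wrist'); save(f,'w10')
for s,c in comps(f): print(s,c.round(1))
look(f,'brew_basket',1)
```

```text
{'t': 17.4667, 'q': [0.1136, 0.1644, -0.2289, -0.0001, -1.1778, 1.6905], 'eef_pos': [0.5449, -0.1308, 0.2366], 'ee_rot': [-3.1415, 0.0002, 0.2333], 'force': [0.0702, -0.3757, -1.272], 'width': 0.0168, 'gripper_force': 39.9998}
[303 235  35  18 463] [319.8 244.9]
brew_basket [ 0.5598 -0.1279  0.1853] 0.76 [321. 200.]
```

It moves with the gripper, so I'll continue out along -x.

Emit:
{"method": "servo_tool", "body": {
  "deltas": [
    [1,-5,0,0,0,0,0],
    [1,-7,0,0,0,0,0],
    [1,-8,0,0,0,0,0],
    [1,-8,0,0,0,0,0],
    [1,-8,0,0,0,0,0],
    [1,-8,0,-2,0,0,0],
    [1,-4,0,-5,0,0,0],
    [1,0,0,-5,0,0,0],
    [1,0,0,-5,0,0,0],
    [1,0,0,0,0,0,0]
  ]
}}

```text
t: 18.4
eef_pos: [0.5, -0.1419, 0.2553]
ee_rot: [3.141, -0.003, 0.234]
force: [0.5, -0.3, -0.2]
width: 0.0174
gripper_force: 40.0
```

Run:
```python
from k import *
st(); plan((.4758,-.0512,.26),.233)
f=arm.grab_frame('wrist'); save(f,'w11')
for s,c in comps(f): print(s,c.round(1))
look(f,'brew_basket',1)
# rim outline: bright/grey low-saturation component around (320,195)
h=cv2.cvtColor(f['color'],cv2.COLOR_RGB2HSV).astype(int)
m=((h[...,1]<45)).astype(np.uint8); m[236:]=0
n,l,s,c=cv2.connectedComponentsWithStats(m)
i=l[215:230,318:322].max(); 
for i in range(1,n):
    if s[i,4]>800: print(s[i],c[i].round(1))
```

```text
{'t': 18.4, 'q': [0.1019, 0.0811, -0.2833, 0.0006, -1.2038, 1.7023], 'eef_pos': [0.5, -0.1419, 0.2553], 'ee_rot': [3.1407, -0.0025, 0.2337], 'force': [0.5076, -0.3145, -0.1705], 'width': 0.0174, 'gripper_force': 39.9998}
tool mm [ -2.5 -93.8  -4.8] rotvec deg [ 0.05 -0.14  0.04]
[ 274   60   42   55 1790] [297.5  82.5]
[ 326   60   43   56 1851] [344.  83.]
[303 235  34  18 456] [319.8 244.8]
brew_basket [ 0.5132 -0.1399  0.205 ] 0.96 [322. 203.]
[    0     0   482   236 59061] [147.7 132. ]
[ 316    0   12  129 1087] [321.   60.7]
[  510     0   130   133 15474] [580.6  66.6]
[ 412   99   78   60 3354] [454.1 128.2]
[577 218  63  18 918] [605.4 227.8]
```

It's off the hook and held. I'll fit the rim's outline in the wrist image to get the tilt and height of the basket in the grip.

```bash
cat > fit.py <<'E'
from h import *
from scipy.optimize import least_squares
def fit(f,s):
    T=R.from_euler('xyz',s['ee_rot']).as_matrix(); tcp=np.array(s['eef_pos']); o=np.array(f['position']);Rm=rot(f['orientation']);K=np.array(f['K'])
    def circ(p,th,r=.045):
        ax=np.array([p[0],p[1],1-0]);ax/=np.linalg.norm(ax)          # basket z in world
        k=tcp+[0,0,p[2]]; c=k-ax*.068
        u=np.cross(ax,[0,1,0]);u/=np.linalg.norm(u);v=np.cross(ax,u)
        return c+r*(np.outer(np.cos(th),u)+np.outer(np.sin(th),v)),c
    def proj(P):
        q=(P-o)@Rm@K.T; return q[:,:2]/q[:,2:]
    h=cv2.GaussianBlur(f['color'],(3,3),0); S=cv2.cvtColor(h,cv2.COLOR_RGB2HSV)[...,1].astype(int)
    p0=np.array([-.1,-.02,.015]);_,c=circ(p0,np.zeros(1)); c0=proj(c[None])[0]
    E=[]
    for a in np.linspace(np.pi+.0,2*np.pi,120):
        for r in range(35,95,1):
            x,y=c0+r*np.array([np.cos(a),np.sin(a)])
            if not(0<y<228): break
            if (S[int(y),int(x)]>62 and S[int(y+2*np.sin(a)),int(x+2*np.cos(a))]>62): E.append((x,y));break
    E=np.array(E); th=np.linspace(0,2*np.pi,400)
    def res(p):
        q=proj(circ(p,th)[0]); return np.array([np.min(np.linalg.norm(q-e,axis=1))*np.sign(1) for e in E])
    r=least_squares(res,p0,loss='soft_l1',x_scale=[.1,.1,.01],diff_step=1e-3)
    print('tilt xy',r.x[:2].round(3),'knob above tcp',r.x[2].round(4),'n',len(E),'med res px',np.median(res(r.x)).round(2)); _,c=circ(r.x,th[:1]); print('rim c',c.round(4))
E
python3 - <<'E'
from fit import *
s=arm.get_state(); f=arm.grab_frame('wrist'); fit(f,s)
E
```

```text
tilt xy [-0.136 -0.026] knob above tcp 0.0194 n 89 med res px 0.52
rim c [ 0.5086 -0.14    0.206 ]
```

Tilt is 0.138 rad toward -x (rim fit residual 0.5 px). I'll carry the basket over the mug and turn the tool by -7.9° about its y to level it.

Emit:
{"method": "servo_tool", "body": {
  "deltas": [
    [1,0,-8,0,0,0,0],
    [1,0,-12,0,0,0,0],
    [1,0,-16,0,0,0,0],
    [1,0,-18,0,0,0,0],
    [1,0,-16,0,0,0,0],
    [1,0,-14,0,0,0,0],
    [1,0,-10,0,0,0,0],
    [1,0,0,0,0,-2.5,0],
    [1,0,0,0,0,-3,0],
    [1,0,0,0,0,-2.4,0],
    [1,0,0,0,0,0,0],
    [1,0,0,0,0,0,0]
  ]
}}

```text
t: 19.55
eef_pos: [0.4775, -0.05, 0.2528]
ee_rot: [3.142, 0.139, 0.234]
force: [0.3, 0.6, -1.1]
width: 0.0172
gripper_force: 40.0
```

Run:
```python
from fit import *
s=arm.get_state(); st(); f=arm.grab_frame('wrist'); save(f,'w12')
import fit as F
fit(f,s)
look(f,'mug_mouth',1)
```

```text
{'t': 19.55, 'q': [0.299, 0.104, -0.2676, -0.0093, -1.3376, 1.5081], 'eef_pos': [0.4775, -0.05, 0.2528], 'ee_rot': [3.1416, 0.1387, 0.2335], 'force': [0.2631, 0.5709, -1.145], 'width': 0.0172, 'gripper_force': 39.9998}
tilt xy [-0.066 -0.038] knob above tcp -0.0191 n 99 med res px 4.97
rim c [ 0.482  -0.0474  0.1658]
mug_mouth [ 0.5083 -0.0537  0.0734] 0.61 [330. 137.]
```

Run:
```python
from h import *
f=arm.grab_frame('wrist'); s=arm.get_state()
T=R.from_euler('xyz',s['ee_rot']).as_matrix(); Rc=T.T@rot(f['orientation']); tc=T.T@(np.array(f['position'])-s['eef_pos'])
T0=R.from_euler('xyz',[3.141,0,.234]).as_matrix(); o=np.array([.4754,-.0512,.2597])+T0@tc
g=dict(f);g['position']=o;g['orientation']=T0@Rc
print('mug from c3',onz(g,(318.8,184.7),.091))
tgt=np.array([.4729,-.052,.144]); d=T.T@(tgt-s['eef_pos'])*1000; print(d.round(1))
d=T.T@(np.array([tgt[0],tgt[1],.2528])-s['eef_pos'])*1000; print('lateral only',d.round(1)); print('down 10mm',(T.T@[0,0,-10]).round(2))
```

```text
mug from c3 [ 0.47910863 -0.04905702  0.091     ]
[ 10.7   0.7 109.1]
lateral only [-4.1  0.7  1.3]
down 10mm [1.37 0.   9.91]
```

Emit:
{"method": "servo_tool", "body": {
  "deltas": [
    [1,-3,0,0,0,0,0],
    [1,1.4,0,10,0,0,0],
    [1,2.1,0,15,0,0,0],
    [1,2.1,0,15,0,0,0],
    [1,2.1,0,15,0,0,0],
    [1,2.1,0,15,0,0,0],
    [1,1.4,0,10,0,0,0],
    [1,0,0,0,0,0,0]
  ]
}}

```text
t: 20.37
eef_pos: [0.4728, -0.0513, 0.171]
ee_rot: [-3.141, 0.141, 0.233]
force: [-1.4, 0.6, -1.5]
width: 0.0171
gripper_force: 40.0
```

Emit:
{"method": "servo_tool", "body": {
  "deltas": [
    [1,1.1,0,8,0,0,0],
    [1,1.1,0,8,0,0,0],
    [1,0.7,0,5,0,0,0],
    [1,0.5,0,4,0,0,0],
    [1,0,0,0,0,0,0],
    [1,0,0,0,0,0,0]
  ]
}}

```text
t: 20.87
eef_pos: [0.4744, -0.051, 0.148]
ee_rot: [3.141, 0.138, 0.234]
force: [0.3, -0.3, -1.5]
width: 0.0171
gripper_force: 40.0
```

Emit:
{"method": "servo_tool", "body": {
  "deltas": [
    [1,0.2,0,1.5,0,0,0],
    [1,0.2,0,1.5,0,0,0],
    [1,0,0,0,0,0,0],
    [1,0,0,0,0,0,0]
  ]
}}

```text
t: 21.2
eef_pos: [0.4751, -0.051, 0.1459]
ee_rot: [3.141, 0.136, 0.234]
force: [-0.9, 0.3, 5.5]
width: 0.0171
gripper_force: 40.0
```

Emit:
{"method": "servo_tool", "body": {
  "deltas": [
    [1,0.2,0,1.5,0,0,0],
    [1,0.1,0,1,0,0,0],
    [1,0,0,0,0,0,0],
    [1,0,0,0,0,0,0]
  ]
}}

```text
t: 21.53
eef_pos: [0.4761, -0.0513, 0.1457]
ee_rot: [3.14, 0.134, 0.235]
force: [-5.0, 0.9, 23.3]
width: 0.0174
gripper_force: 40.0
```

The rim is in contact at TCP z≈0.146. I'll take the load off and release.

Emit:
{"method": "servo_tool", "body": {
  "deltas": [
    [1,-0.3,0,-2.2,0,0,0],
    [1,0,0,0,0,0,0],
    [-1,0,0,0,0,0,0],
    [-1,0,0,0,0,0,0],
    [-1,0,0,0,0,0,0],
    [-1,0,0,0,0,0,0],
    [-1,0,0,0,0,0,0],
    [-1,0,0,0,0,0,0],
    [-1,-2,0,-14,0,0,0],
    [-1,-3,0,-22,0,0,0],
    [-1,-4,0,-28,0,2.6,0],
    [-1,0,0,-28,0,2.6,0],
    [-1,0,0,-28,0,2.6,0],
    [-1,0,0,0,0,0,0]
  ]
}}

```text
t: 22.7
eef_pos: [0.48, -0.0503, 0.2713]
ee_rot: [3.14, -0.01, 0.234]
force: [0.7, 0.3, 1.0]
width: 0.0862
gripper_force: 0.0
```

Run:
```python
from k import *
from scipy.optimize import least_squares
st()
f=arm.grab_frame('wrist'); save(f,'w13'); 
look(f,'basket_knob',1); look(f,'brew_basket',1)
b=blob(f,(320,205),lambda h,S,v:(h<20)&(S>120)&(v>80),35); print(b,'knob@.172',onz(f,b[0],.172).round(4))
for n in('top','scene'):
    g=arm.grab_frame(n); save(g,n+'13'); look(g,'brew_basket',1)
# mask of low-sat basket, circle extents
h=cv2.cvtColor(f['color'],cv2.COLOR_RGB2HSV)
m=(h[...,1]<50).astype(np.uint8);m[232:]=0
n,l,s,c=cv2.connectedComponentsWithStats(m)
for i in range(1,n):
    if s[i,4]>1500:print(s[i],c[i].round(1))
```

```text
{'t': 22.7, 'q': [0.3059, 0.0007, -0.3322, 0.0021, -1.2277, 1.4982], 'eef_pos': [0.48, -0.0503, 0.2713], 'ee_rot': [3.1404, -0.0104, 0.234], 'force': [0.7359, 0.32, 0.9962], 'width': 0.0862, 'gripper_force': 0.0}
basket_knob [ 0.4796 -0.0515  0.091 ] 0.58 [321. 189.]
brew_basket [ 0.5274 -0.0668  0.0819] 0.38 [344. 149.]
(array([319.17869416, 206.34364261]), np.int32(291), (319.5, 206.1, 10.5), array([311, 196,  17,  21], dtype=int32)) knob@.172 [ 0.4788 -0.05    0.172 ]
brew_basket [ 0.4614 -0.045   0.0961] 0.75 [246. 205.]
[    0     0   332   232 60620] [133.6 107. ]
[ 577    0   63  136 6334] [613.7  73.2]
[ 479  103   88   57 3689] [525.9 131.2]
[ 279  133   82   98 5104] [321.1 185.9]
[ 373  194   61   38 1706] [400.8 215.6]
```

```bash
sed -i 's/p0=np.array(\[-.1,-.02,.015\])/p0=np.array(P0)/; s/^def fit/P0=[-.1,-.02,.015]\ndef fit/' fit.py
python3 - <<'E'
import fit as F
from h import *
F.P0=[0,0,.002]
f=arm.grab_frame('wrist'); s=dict(arm.get_state()); s['eef_pos']=np.array([.4788,-.05,.16]); F.fit(f,s)
T=arm.get_state(); 
for n,p in(('tin1',(.4518,-.162)),('tin2',(.5946,-.2693)),('tin3',(.4368,-.3365))):
    print(n); plan((*p,.3))
E
```

```text
tilt xy [0.002 0.012] knob above tcp 0.0112 n 120 med res px 0.51
rim c [ 0.4787 -0.0508  0.1032]
tin1
tool mm [-51.3 102.8 -35.8] rotvec deg [0.   0.24 0.  ]
tin2
tool mm [ 62.8 240.2 -36.2] rotvec deg [0.   0.24 0.  ]
tin3
tool mm [-106.2  269.1  -35.5] rotvec deg [0.   0.24 0.  ]
```

The basket is seated: its rim is level within about 0.01 rad and concentric with the mug. Next, tin 3 (the one near (0.437,-0.337)).

Emit:
{"method": "servo_tool", "body": {
  "deltas": [
    [-1,-6,17,0,0,0.6,0],
    [-1,-12,30,0,0,0,0],
    [-1,-13,34,0,0,0,0],
    [-1,-13,34,0,0,0,0],
    [-1,-13,34,0,0,0,0],
    [-1,-13,34,0,0,0,0],
    [-1,-13,34,0,0,0,0],
    [-1,-12,30,0,0,0,0],
    [-1,-11,22,0,0,0,0],
    [-1,0,0,0,0,0,0],
    [-1,0,0,0,0,0,0]
  ]
}}

```text
t: 24.02
eef_pos: [0.4364, -0.3375, 0.2629]
ee_rot: [-3.14, -0.007, 0.231]
force: [-0.6, 0.1, -0.4]
width: 0.0878
gripper_force: 0.0
```

Run:
```python
from h import *
st(); f=arm.grab_frame('wrist'); save(f,'w14')
look(f,'tin_a',5)
lid=lambda h,S,v:(S<45)&(v>125)
for r in look(f,'tin_a',5):
    x,y=r[2]
    if 30<x<610 and 30<y<225:
        b=blob(f,(x,min(y,205)),lid,30); print(b,onz(f,b[2][:2],.084).round(4))
plan((.4368,-.3365,.04),.234)
```

```text
{'t': 24.0167, 'q': [-0.3065, 0.1315, -0.2057, -0.0048, -1.2286, 2.1096], 'eef_pos': [0.4364, -0.3375, 0.2629], 'ee_rot': [-3.1402, -0.0066, 0.2307], 'force': [-0.5888, 0.1097, -0.415], 'width': 0.0878, 'gripper_force': 0.0}
tin_a [ 0.4573 -0.1766  0.0876] 0.93 [176. 135.]
tin_a [ 0.5326 -0.3708  0.0831] 0.76 [372. 107.]
tin_a [ 0.5915 -0.1264  0.0124] 0.74 [177.  11.]
tin_a [ 0.4422 -0.3371  0.0864] 0.67 [321. 183.]
tin_a [ 0.5872 -0.2733  0.0846] 0.64 [292.  27.]
tin_a [ 0.4573 -0.1766  0.0876] 0.93 [176. 135.]
tin_a [ 0.5326 -0.3708  0.0831] 0.76 [372. 107.]
tin_a [ 0.5915 -0.1264  0.0124] 0.74 [177.  11.]
tin_a [ 0.4422 -0.3371  0.0864] 0.67 [321. 183.]
tin_a [ 0.5872 -0.2733  0.0846] 0.64 [292.  27.]
(array([169.57852241, 136.16754138]), np.int32(2477), (170.2, 136.2, 31.5), array([146, 108,  50,  58], dtype=int32)) [ 0.4541 -0.1686  0.084 ]
(array([386.89690722, 111.82474227]), np.int32(97), (372.5, 107.0, 30.8), array([358,  78,  42,  59], dtype=int32)) [ 0.5323 -0.3712  0.084 ]
(array([321.45027277, 184.15778431]), np.int32(2383), (321.5, 183.7, 28.7), array([295, 155,  54,  58], dtype=int32)) [ 0.441  -0.3379  0.084 ]
tool mm [ -2.4   0.7 223.8] rotvec deg [-0.03 -0.46 -0.  ]
```

Emit:
{"method": "servo_tool", "body": {
  "deltas": [
    [-1,1,0.5,20,0,-0.4,0],
    [-1,0.5,0,35,0,0,0],
    [-1,0,0,40,0,0,0],
    [-1,0,0,40,0,0,0],
    [-1,0,0,35,0,0,0],
    [-1,0,0,28,0,0,0],
    [-1,0,0,18,0,0,0],
    [-1,0,0,6,0,0,0],
    [-1,0,0,0,0,0,0]
  ]
}}

```text
t: 24.92
eef_pos: [0.4387, -0.3353, 0.041]
ee_rot: [-3.14, 0.001, 0.235]
force: [0.8, 0.9, 1.0]
width: 0.088
gripper_force: 0.0
```

```bash
python3 -c "
from h import *
st()"
```

```text
{'t': 24.9167, 'q': [-0.2984, 0.3529, -0.4833, -0.0014, -0.7359, 2.1052], 'eef_pos': [0.4387, -0.3353, 0.041], 'ee_rot': [-3.14, 0.0007, 0.2349], 'force': [0.8258, 0.87, 1.0307], 'width': 0.088, 'gripper_force': 0.0}
```

Emit:
{"method": "servo_tool", "body": {
  "deltas": [
    [1,0,0,0,0,0,0],
    [1,0,0,0,0,0,0],
    [1,0,0,0,0,0,0],
    [1,0,0,0,0,0,0],
    [1,0,0,0,0,0,0],
    [1,0,0,0,0,0,0],
    [1,0,0,0,0,0,0],
    [1,0,0,0,0,0,0],
    [1,0,0,0,0,0,0]
  ],
  "squeeze": 45
}}

```text
t: 25.67
eef_pos: [0.4399, -0.3369, 0.0434]
ee_rot: [3.14, -0.003, 0.234]
force: [-0.3, 0.4, 6.2]
width: 0.0595
gripper_force: 45.0
```

Emit:
{"method": "servo_tool", "body": {
  "deltas": [
    [1,0,0,-6,0,0,0],
    [1,0,0,-12,0,0,0],
    [1,0,0,-12,0,0,0],
    [1,0,0,0,0,0,0],
    [1,0,0,0,0,0,0],
    [1,0,0,0,0,0,0],
    [1,0,0,0,0,0,0]
  ]
}}

```text
t: 26.25
eef_pos: [0.4384, -0.3361, 0.0714]
ee_rot: [-3.141, -0.0, 0.233]
force: [0.1, -0.5, -4.5]
width: 0.0593
gripper_force: 45.0
```

Run:
```python
from h import *
F=[]
for i in range(4):
    arm.grab_frame('wrist'); F.append(arm.get_state()['force'])
print(np.round(F,2)); st()
```

```text
[[-0.28 -0.21 -3.51]
 [-0.18 -0.12 -3.9 ]
 [ 0.32 -0.32 -3.73]
 [-0.54  0.72 -3.08]]
{'t': 26.45, 'q': [-0.3003, 0.3119, -0.4543, -0.0013, -0.8041, 2.1053], 'eef_pos': [0.4388, -0.3363, 0.0717], 'ee_rot': [-3.141, -0.0009, 0.2334], 'force': [-0.5383, 0.7218, -3.0832], 'width': 0.0592, 'gripper_force': 44.9991}
```

Tin 3 weighs about 0.37 kg. I'll put it back down and go to tin 1.

Emit:
{"method": "servo_tool", "body": {
  "deltas": [
    [1,0,0,12,0,0,0],
    [1,0,0,10,0,0,0],
    [1,0,0,5,0,0,0],
    [1,0,0,2.5,0,0,0],
    [1,0,0,0,0,0,0],
    [1,0,0,0,0,0,0]
  ]
}}

```text
t: 26.95
eef_pos: [0.4383, -0.3361, 0.0433]
ee_rot: [-3.141, -0.0, 0.234]
force: [-4.7, 4.4, 10.4]
width: 0.0595
gripper_force: 45.0
```

Emit:
{"method": "servo_tool", "body": {
  "deltas": [
    [-1,0,0,0,0,0,0],
    [-1,0,0,0,0,0,0],
    [-1,0,0,0,0,0,0],
    [-1,0,0,0,0,0,0],
    [-1,0,0,0,0,0,0],
    [-1,0,0,0,0,0,0],
    [-1,0,0,-15,0,0,0],
    [-1,0,0,-35,0,0,0],
    [-1,0,0,-40,0,0,0],
    [-1,0,0,-40,0,0,0],
    [-1,0,0,-40,0,0,0],
    [-1,0,0,-15,0,0,0],
    [-1,8,-24,0,0,0,0],
    [-1,11,-34,0,0,0,0],
    [-1,11,-34,0,0,0,0],
    [-1,12,-36,0,0,0,0],
    [-1,8,-25,0,0,0,0],
    [-1,4,-12,0,0,0,0],
    [-1,0,0,0,0,0,-6.4]
  ]
}}

```text
t: 28.53
eef_pos: [0.4535, -0.1612, 0.2282]
ee_rot: [3.141, -0.003, 0.346]
force: [-1.2, 0.4, 0.6]
width: 0.0873
gripper_force: 0.0
```

Emit:
{"method": "servo_tool", "body": {
  "deltas": [
    [-1,0,0,0,0,0,-6.4],
    [-1,0,0,0,0,0,-6.4],
    [-1,0,0,0,0,0,-6.4],
    [-1,0,0,0,0,0,-6.4],
    [-1,0,0,0,0,0,-6.3],
    [-1,0,0,0,0,0,0],
    [-1,0,0,0,0,0,0]
  ]
}}

```text
t: 29.12
eef_pos: [0.4532, -0.1634, 0.2279]
ee_rot: [3.14, -0.001, 0.899]
force: [-0.4, 0.1, 0.2]
width: 0.0874
gripper_force: 0.0
```

Run:
```python
from h import *
st(); f=arm.grab_frame('wrist'); save(f,'w15')
lid=lambda h,S,v:(S<45)&(v>125)
for r in look(f,'tin_a',5):
    x,y=r[2]
    if np.hypot(*(r[0][:2]-[.453,-.163]))<.05:
        b=blob(f,(x,min(y,195)),lid,34); print(b,onz(f,b[2][:2],.084).round(4))
plan((.453,-.163,.041),.9)
g=arm.grab_frame('top'); 
for q in('tin_a','brew_basket','mug'): look(g,q,5)
```

```text
{'t': 29.1167, 'q': [0.0631, 0.0338, -0.3982, -0.0003, -1.137, 2.4064], 'eef_pos': [0.4532, -0.1634, 0.2279], 'ee_rot': [3.1405, -0.0014, 0.8985], 'force': [-0.4157, 0.0768, 0.21], 'width': 0.0874, 'gripper_force': 0.0}
tin_a [ 0.5917 -0.2572  0.0824] 0.88 [488. 180.]
tin_a [ 0.4547 -0.1642  0.0889] 0.63 [322. 194.]
tin_a [ 0.5438 -0.3415  0.0187] 0.6 [463. 246.]
tin_a [ 0.6224 -0.1192  0.0168] 0.27 [415.  56.]
(array([319.95547826, 191.69252174]), np.int32(2875), (319.9, 190.7, 31.7), array([291, 160,  59,  63], dtype=int32)) [ 0.4547 -0.161   0.084 ]
tool mm [ -0.   -0.6 186.9] rotvec deg [ 0.06 -0.08 -0.09]
tin_a [ 0.4374 -0.3304  0.0866] 0.9 [354. 213.]
tin_a [ 0.5952 -0.2666  0.0787] 0.81 [329. 154.]
tin_a [ 0.2528 -0.393   0.0865] 0.74 [380. 283.]
tin_a [ 0.5353 -0.3609  0.0846] 0.63 [365. 176.]
tin_a [ 0.4337 -0.1818  0.0769] 0.53 [298. 215.]
```

Emit:
{"method": "servo_tool", "body": {
  "deltas": [
    [-1,1,0,20,0,0,0],
    [-1,0,0,35,0,0,0],
    [-1,0,0,38,0,0,0],
    [-1,0,0,36,0,0,0],
    [-1,0,0,30,0,0,0],
    [-1,0,0,18,0,0,0],
    [-1,0,0,8,0,0,0],
    [-1,0,0,0,0,0,0],
    [1,0,0,0,0,0,0],
    [1,0,0,0,0,0,0],
    [1,0,0,0,0,0,0],
    [1,0,0,0,0,0,0],
    [1,0,0,0,0,0,0],
    [1,0,0,0,0,0,0],
    [1,0,0,0,0,0,0],
    [1,0,0,0,0,0,0],
    [1,0,0,0,0,0,0]
  ]
}}

```text
t: 30.83
eef_pos: [0.4546, -0.1625, 0.0437]
ee_rot: [3.14, -0.002, 0.902]
force: [-1.7, 2.6, 7.4]
width: 0.0594
gripper_force: 45.0
```

Emit:
{"method": "servo_tool", "body": {
  "deltas": [
    [1,0,0,-6,0,0,0],
    [1,0,0,-12,0,0,0],
    [1,0,0,-12,0,0,0],
    [1,0,0,0,0,0,0],
    [1,0,0,0,0,0,0],
    [1,0,0,0,0,0,0],
    [1,0,0,0,0,0,0]
  ]
}}

```text
t: 31.42
eef_pos: [0.4532, -0.1626, 0.072]
ee_rot: [-3.141, -0.0, 0.902]
force: [0.1, -0.8, -6.4]
width: 0.0594
gripper_force: 45.0
```

Run:
```python
from h import *
F=[]
for i in range(4):
    arm.grab_frame('wrist'); F.append(arm.get_state()['force'])
print(np.round(F,2)); st()
```

```text
[[ 0.79 -0.02 -7.29]
 [ 0.06 -0.47 -6.71]
 [-0.66  0.6  -6.95]
 [ 0.92  0.27 -7.67]]
{'t': 31.6167, 'q': [0.0649, 0.2072, -0.6068, -0.0005, -0.7561, 2.4081], 'eef_pos': [0.4538, -0.1626, 0.0724], 'ee_rot': [3.1413, -0.0007, 0.9018], 'force': [0.9189, 0.2677, -7.6714], 'width': 0.0595, 'gripper_force': 44.9952}
```

Tin 1 is about 0.72 kg, clearly heavier than tin 3. I'll stand it back and lift the third one too, as asked.

Emit:
{"method": "servo_tool", "body": {
  "deltas": [
    [1,0,0,12,0,0,0],
    [1,0,0,10,0,0,0],
    [1,0,0,5,0,0,0],
    [1,0,0,2.5,0,0,0],
    [1,0,0,0,0,0,0],
    [1,0,0,0,0,0,0],
    [-1,0,0,0,0,0,0],
    [-1,0,0,0,0,0,0],
    [-1,0,0,0,0,0,0],
    [-1,0,0,0,0,0,0],
    [-1,0,0,0,0,0,0],
    [-1,0,0,0,0,0,0],
    [-1,0,0,-15,0,0,0],
    [-1,0,0,-35,0,0,0],
    [-1,0,0,-40,0,0,0],
    [-1,0,0,-40,0,0,0],
    [-1,0,0,-40,0,0,0],
    [-1,0,0,-40,0,0,0],
    [-1,0,0,-20,0,0,0],
    [-1,0,0,0,0,0,0]
  ]
}}

```text
t: 33.28
eef_pos: [0.4562, -0.1632, 0.2791]
ee_rot: [3.132, -0.006, 0.902]
force: [0.8, 0.4, -0.3]
width: 0.0878
gripper_force: 0.0
```

Run:
```python
from h import *
st(); plan((.595,-.269,.27),.9); plan((.595,-.269,.27),-1.056)
g=arm.grab_frame('scene')
b=blob(g,(309,236),lambda h,S,v:(S<45)&(v>105)); print(b[0],onz(g,b[0],.084))
# kettle outline: dark low-sat mask near tin2 in the top picture
t=cv2.imread('pics/top.png');
```

```text
{'t': 33.2833, 'q': [0.0647, -0.0006, -0.3154, 0.0014, -1.245, 2.4081], 'eef_pos': [0.4562, -0.1632, 0.2791], 'ee_rot': [3.1325, -0.0064, 0.9024], 'force': [0.7553, 0.4027, -0.3383], 'width': 0.0878, 'gripper_force': 0.0}
tool mm [  2.9 174.4  10.7] rotvec deg [ 0.52 -0.37  0.14]
tool mm [  2.9 174.4  10.7] rotvec deg [-1.0000e-02 -7.5000e-01  1.1221e+02]
[309.60614525 237.0726257 ] [ 0.44774274 -0.15923631  0.084     ]
```

Emit:
{"method": "servo_tool", "body": {
  "deltas": [
    [-1,0,0,0,0.5,-0.4,6.5],
    [-1,0,0,0,0,0,6.5],
    [-1,0,0,0,0,0,6.5],
    [-1,0,0,0,0,0,6.5],
    [-1,0,0,0,0,0,6.5],
    [-1,0,0,0,0,0,6.5],
    [-1,0,0,0,0,0,6.5],
    [-1,0,0,0,0,0,6.5],
    [-1,0,0,0,0,0,6.5],
    [-1,0,0,0,0,0,6.5],
    [-1,0,0,0,0,0,6.5],
    [-1,0,0,0,0,0,6.5],
    [-1,0,0,0,0,0,6.5],
    [-1,0,0,0,0,0,6.5],
    [-1,0,0,0,0,0,6.5],
    [-1,20,-3,0,0,0,0],
    [-1,30,-5,0,0,0,0],
    [-1,30,-4,0,0,0,0],
    [-1,20,-3,0,0,0,0],
    [-1,0,0,0,0,0,0]
  ]
}}

```text
t: 35.0
eef_pos: [0.536, -0.2256, 0.2697]
ee_rot: [3.133, 0.01, -0.801]
force: [0.3, 0.7, -0.5]
width: 0.0875
gripper_force: 0.0
```

Run:
```python
from h import *
st(); f=arm.grab_frame('wrist'); save(f,'w16')
look(f,'tin_a',5)
plan((.595,-.269,.27),-.8); plan((.595,-.269,.041),-.8)
s=arm.grab_frame('scene'); t=arm.grab_frame('top'); look(s,'tin_a',6)
# kettle top: lid knob in first scene/top images
for z in(.2,.25,.3): print(z,onz(s,(282,95),z).round(3),onz(t,(350,117),z).round(3))
print('kettle base',onz(t,(378,118.5),0).round(3))
```

```text
{'t': 35.0, 'q': [-0.0624, 0.1884, -0.123, -0.0001, -1.2726, 0.8322], 'eef_pos': [0.536, -0.2256, 0.2697], 'ee_rot': [3.1328, 0.0098, -0.801], 'force': [0.3106, 0.7131, -0.4516], 'width': 0.0875, 'gripper_force': 0.0}
tin_a [ 0.5971 -0.2706  0.0865] 0.91 [306. 115.]
tin_a [ 0.4454 -0.3336  0.0847] 0.76 [443. 171.]
tin_a [ 0.4713 -0.1818  0.0707] 0.72 [331. 243.]
tin_a [ 0.2794 -0.4036  0.0266] 0.72 [545. 212.]
tin_a [ 0.5312 -0.3635  0.0846] 0.6 [412.  95.]
tool mm [ 74.7 -12.7  -0.5] rotvec deg [ 0.47  0.59 -0.05]
tool mm [ 77.1 -14.6 228.5] rotvec deg [ 0.47  0.59 -0.05]
tin_a [ 0.517  -0.34    0.0237] 0.72 [323. 192.]
tin_a [ 0.4217 -0.315   0.0669] 0.61 [346. 204.]
tin_a [ 0.4375 -0.1533  0.0794] 0.57 [312. 241.]
tin_a [ 0.585  -0.257   0.0787] 0.56 [289. 191.]
0.2 [ 0.756 -0.478  0.2  ] [ 0.665 -0.314  0.2  ]
0.25 [ 0.722 -0.437  0.25 ] [ 0.652 -0.31   0.25 ]
0.3 [ 0.688 -0.396  0.3  ] [ 0.638 -0.306  0.3  ]
kettle base [ 0.713 -0.411  0.   ]
```

Emit:
{"method": "servo_tool", "body": {
  "deltas": [
    [-1,20,-3,0,0.5,0.6,0],
    [-1,30,-5,0,0,0,0],
    [-1,18,-3,0,0,0,0],
    [-1,7,-2,0,0,0,0],
    [-1,0,0,0,0,0,0],
    [-1,0,0,0,0,0,0]
  ]
}}

```text
t: 35.75
eef_pos: [0.5952, -0.2681, 0.2724]
ee_rot: [-3.139, -0.003, -0.8]
force: [-0.9, -0.1, -0.3]
width: 0.0874
gripper_force: 0.0
```

Run:
```python
from h import *
st(); f=arm.grab_frame('wrist')
r=[r for r in look(f,'tin_a',5) if np.hypot(*(r[0][:2]-[.595,-.269]))<.04]
x,y=r[0][2]; b=blob(f,(x,min(y,195)),lambda h,S,v:(S<45)&(v>125),30); print(b,onz(f,b[2][:2],.084).round(4))
plan((.595,-.269,.041),-.8)
```

```text
{'t': 35.75, 'q': [-0.1252, 0.2967, 0.0268, -0.0004, -1.2974, 0.8964], 'eef_pos': [0.5952, -0.2681, 0.2724], 'ee_rot': [-3.1391, -0.0026, -0.7998], 'force': [-0.9268, -0.058, -0.3286], 'width': 0.0874, 'gripper_force': 0.0}
tin_a [ 0.5382 -0.3677  0.085 ] 0.95 [419. 158.]
tin_a [ 0.5979 -0.2768  0.0862] 0.86 [324. 179.]
tin_a [ 0.4708 -0.1843  0.0706] 0.66 [344. 295.]
tin_a [ 0.5129 -0.0753  0.0281] 0.21 [269. 310.]
(array([321.74824869, 181.52758319]), np.int32(2284), (321.9, 181.2, 27.7), array([296, 154,  53,  55], dtype=int32)) [ 0.5972 -0.2734  0.084 ]
tool mm [-1.00e-01  1.40e+00  2.32e+02] rotvec deg [-0.17 -0.19  0.03]
```

Emit:
{"method": "servo_tool", "body": {
  "deltas": [
    [-1,3,1.5,20,0,0,0],
    [-1,0,0,36,0,0,0],
    [-1,0,0,40,0,0,0],
    [-1,0,0,40,0,0,0],
    [-1,0,0,36,0,0,0],
    [-1,0,0,32,0,0,0],
    [-1,0,0,18,0,0,0],
    [-1,0,0,8,0,0,0],
    [-1,0,0,0,0,0,0],
    [1,0,0,0,0,0,0],
    [1,0,0,0,0,0,0],
    [1,0,0,0,0,0,0],
    [1,0,0,0,0,0,0],
    [1,0,0,0,0,0,0],
    [1,0,0,0,0,0,0],
    [1,0,0,0,0,0,0],
    [1,0,0,0,0,0,0],
    [1,0,0,0,0,0,0]
  ]
}}

```text
t: 37.35
eef_pos: [0.5982, -0.2722, 0.0438]
ee_rot: [-3.139, -0.004, -0.8]
force: [-1.6, 1.3, 6.5]
width: 0.0591
gripper_force: 45.0
```

Emit:
{"method": "servo_tool", "body": {
  "deltas": [
    [1,0,0,-6,0,0,0],
    [1,0,0,-12,0,0,0],
    [1,0,0,-12,0,0,0],
    [1,0,0,0,0,0,0],
    [1,0,0,0,0,0,0],
    [1,0,0,0,0,0,0],
    [1,0,0,0,0,0,0]
  ]
}}

```text
t: 37.93
eef_pos: [0.5972, -0.2718, 0.0721]
ee_rot: [-3.139, -0.002, -0.8]
force: [0.3, 0.0, -2.9]
width: 0.0598
gripper_force: 45.0
```

Run:
```python
from h import *
F=[]
for i in range(4):
    arm.grab_frame('wrist'); F.append(arm.get_state()['force'])
print(np.round(F,2)); st()
```

```text
[[-0.34  0.54 -2.89]
 [-0.33 -0.64 -2.82]
 [-0.07 -1.29 -2.17]
 [-0.31 -0.51 -2.62]]
{'t': 38.1333, 'q': [-0.1306, 0.4546, -0.219, -0.0002, -0.894, 0.9018], 'eef_pos': [0.5974, -0.2719, 0.0721], 'ee_rot': [-3.1395, -0.0025, -0.7998], 'force': [-0.3068, -0.5119, -2.619], 'width': 0.0594, 'gripper_force': 44.9947}
```

Tin 2 is about 0.27 kg, so tin 1 is the full one. I'll stand tin 2 back and return to tin 1.

Emit:
{"method": "servo_tool", "body": {
  "deltas": [
    [1,0,0,12,0,0,0],
    [1,0,0,10,0,0,0],
    [1,0,0,5,0,0,0],
    [1,0,0,2.5,0,0,0],
    [1,0,0,0,0,0,0],
    [1,0,0,0,0,0,0],
    [-1,0,0,0,0,0,0],
    [-1,0,0,0,0,0,0],
    [-1,0,0,0,0,0,0],
    [-1,0,0,0,0,0,0],
    [-1,0,0,0,0,0,0],
    [-1,0,0,0,0,0,0],
    [-1,0,0,-15,0,0,0],
    [-1,0,0,-35,0,0,0],
    [-1,0,0,-40,0,0,0],
    [-1,0,0,-40,0,0,0],
    [-1,0,0,-40,0,0,0],
    [-1,0,0,-40,0,0,0],
    [-1,0,0,-20,0,0,0],
    [-1,0,0,0,0,0,0]
  ]
}}

```text
t: 39.8
eef_pos: [0.5991, -0.2729, 0.28]
ee_rot: [-3.134, -0.012, -0.799]
force: [0.5, -0.6, -0.3]
width: 0.0875
gripper_force: 0.0
```

Emit:
{"method": "servo_tool", "body": {
  "deltas": [
    [-1,-20,3,0,0,0,0],
    [-1,-34,5,0,0,0,0],
    [-1,-36,5.5,0,0,0,0],
    [-1,-36,5.5,0,0,0,0],
    [-1,-32,5,0,0,0,0],
    [-1,-20,3,0,0,0,0],
    [-1,0,0,0,0,0,-6.5],
    [-1,0,0,0,0,0,-6.5],
    [-1,0,0,0,0,0,-6.5],
    [-1,0,0,0,0,0,-6.5],
    [-1,0,0,0,0,0,-6.5],
    [-1,0,0,0,0,0,-6.5],
    [-1,0,0,0,0,0,-6.5],
    [-1,0,0,0,0,0,-6.5],
    [-1,0,0,0,0,0,-6.5],
    [-1,0,0,0,0,0,-6.5],
    [-1,0,0,0,0,0,-6.5],
    [-1,0,0,0,0,0,-6.5],
    [-1,0,0,0,0,0,-6.5]
  ]
}}

```text
t: 41.38
eef_pos: [0.4532, -0.163, 0.2721]
ee_rot: [3.139, -0.003, 0.681]
force: [0.0, 0.3, 0.5]
width: 0.0874
gripper_force: 0.0
```

Emit:
{"method": "servo_tool", "body": {
  "deltas": [
    [-1,0,0,0,0,0,-6.5],
    [-1,0,0,0,0,0,-6.5],
    [-1,0,0,0,0,0,0],
    [-1,0,0,0,0,0,0]
  ]
}}

```text
t: 41.72
eef_pos: [0.4533, -0.163, 0.2722]
ee_rot: [3.138, -0.002, 0.898]
force: [-0.2, -0.2, -0.1]
width: 0.0879
gripper_force: 0.0
```

Run:
```python
from h import *
st(); f=arm.grab_frame('wrist')
r=[r for r in look(f,'tin_a',5) if np.hypot(*(r[0][:2]-[.453,-.163]))<.04]
if r: x,y=r[0][2]; b=blob(f,(x,min(y,195)),lambda h,S,v:(S<45)&(v>125),30); print(b,onz(f,b[2][:2],.084).round(4))
plan((.4537,-.1626,.041),.9)
look(f,'mug',2)
```

```text
{'t': 41.7167, 'q': [0.0649, 0.0029, -0.3273, 0.0007, -1.2369, 2.404], 'eef_pos': [0.4533, -0.163, 0.2722], 'ee_rot': [3.1384, -0.0021, 0.8983], 'force': [-0.2361, -0.23, -0.1387], 'width': 0.0879, 'gripper_force': 0.0}
tin_a [ 0.5422 -0.3436  0.0458] 0.85 [456. 244.]
tin_a [ 0.4538 -0.1607  0.0857] 0.82 [319. 184.]
tin_a [ 0.4383 -0.3286  0.0874] 0.6 [394. 296.]
tin_a [ 0.5887 -0.2581  0.0846] 0.58 [466. 177.]
(array([319.30997305, 185.35220126]), np.int32(2226), (319.0, 184.5, 27.8), array([294, 157,  52,  56], dtype=int32)) [ 0.4532 -0.1616  0.084 ]
tool mm [  0.   -0.8 231.3] rotvec deg [ 0.19 -0.12 -0.09]
mug [ 0.5332 -0.0659  0.0765] 0.79 [322.  68.]
```

Emit:
{"method": "servo_tool", "body": {
  "deltas": [
    [-1,0,0,20,0,0,0],
    [-1,0,0,36,0,0,0],
    [-1,0,0,40,0,0,0],
    [-1,0,0,40,0,0,0],
    [-1,0,0,36,0,0,0],
    [-1,0,0,32,0,0,0],
    [-1,0,0,18,0,0,0],
    [-1,0,0,8,0,0,0],
    [-1,0,0,0,0,0,0],
    [1,0,0,0,0,0,0],
    [1,0,0,0,0,0,0],
    [1,0,0,0,0,0,0],
    [1,0,0,0,0,0,0],
    [1,0,0,0,0,0,0],
    [1,0,0,0,0,0,0],
    [1,0,0,0,0,0,0],
    [1,0,0,0,0,0,0],
    [1,0,0,0,0,0,0]
  ]
}}

```text
t: 43.37
eef_pos: [0.4543, -0.1629, 0.0433]
ee_rot: [3.138, -0.003, 0.902]
force: [-2.8, 4.5, 6.8]
width: 0.0593
gripper_force: 45.0
```

Emit:
{"method": "servo_tool", "body": {
  "deltas": [
    [1,0,0,-6,0,0,0],
    [1,0,0,-14,0,0,0],
    [1,0,0,-20,0,0,0],
    [1,0,0,-20,0,0,0],
    [1,0,0,-20,0,0,0],
    [1,0,0,-18,0,0,0],
    [1,0,0,-14,0,0,0],
    [1,0,0,-8,0,0,0],
    [1,0,0,0,0,0,0],
    [1,0,0,0,0,0,0],
    [1,0,0,0,0,0,0],
    [1,0,0,0,0,0,0],
    [1,0,0,0,0,0,0],
    [1,0,0,0,0,0,0]
  ]
}}

```text
t: 44.53
eef_pos: [0.4535, -0.1631, 0.1617]
ee_rot: [3.139, -0.001, 0.902]
force: [0.6, -0.7, -6.6]
width: 0.0594
gripper_force: 45.0
```

Run:
```python
from h import *
for i in range(3): f=arm.grab_frame('wrist'); 
st(); s=arm.grab_frame('scene'); t=arm.grab_frame('top')
for x in(f,s,t):
    for q in('brew_basket','mug','tin_a'): look(x,q,4)
```

```text
{'t': 44.6833, 'q': [0.0647, 0.0925, -0.4971, 0.0008, -0.9777, 2.4075], 'eef_pos': [0.4538, -0.1631, 0.1621], 'ee_rot': [3.1386, -0.0018, 0.9019], 'force': [0.4362, 0.2967, -6.547], 'width': 0.0593, 'gripper_force': 44.9893}
brew_basket [ 0.4807 -0.0506  0.0943] 0.74 [249.  66.]
mug [ 0.5319 -0.07    0.0781] 0.62 [325.  45.]
tin_a [ 0.4619 -0.153   0.2056] 0.61 [322. 259.]
tin_a [ 0.5933 -0.2533  0.0828] 0.56 [530. 191.]
brew_basket [ 0.4744 -0.0519  0.0916] 0.89 [279. 261.]
mug [ 0.4443 -0.0247  0.046 ] 0.77 [284. 282.]
tin_a [ 0.5911 -0.2646  0.08  ] 0.84 [329. 156.]
tin_a [ 0.5314 -0.3614  0.0801] 0.78 [365. 178.]
tin_a [ 0.2534 -0.3885  0.0851] 0.65 [378. 283.]
tin_a [ 0.4382 -0.3348  0.0867] 0.63 [356. 212.]
```

The basket is in the mug: its rim reads z≈0.092–0.094 and is centred. The light tins stand in place, and the full tin hangs about 0.12 m up. I'll hand the job in.

```bash
python3 -c "
from station import arm
print(arm.job_done())"
```

```text
the job is handed in; nothing more can be done
None
```

I handed the job in at about 45 s of the 72 s; no verdict came back. The basket sits level in the mug, the two lighter tins (about 0.37 kg and 0.27 kg) stand on the worktop, and the heaviest (about 0.7 kg) is held upright about 12 cm up. It took three tries to get the basket off the hook.

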